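# Key the soldering station and set its temperature knob to the index

## Task

Take the key plug with the slim handle out of the aluminium holder and push it fully home in the smaller, upper socket on the soldering station's sloping panel. Then turn the station's bar knob until its pointer stands squarely at the raised tab of the index ring round it. Do not shift the index ring or disturb the other things on the bench, and leave the plug in.

Things in the scene. Friction and masses are not known exactly. Their poses are not given: they have to be found in the camera images.
- plug: The slim, tall one of two plugs, black handle, upright in one of the holder's holes. Origin at the pin's tip, z towards the handle's end. Steel pin 6 mm in diameter, 20 mm long (last 5 mm tapered), then a steel flange 22 mm in diameter, 4 mm thick, then a round handle 16 mm in diameter, 40 mm long (64 mm in all). 50 g. Its turn about its own axis does not matter.
- plug_shoulder (a point): Underside of the plug's flange, on its axis, 20 mm from the pin's tip; axes as the plug's.
- plug_grip (a point): Grip point on the plug's axis, 48 mm from the pin's tip (24 mm above the flange's top); axes as the plug's.
- holder: Fixed aluminium block 60 x 120 x 30 mm (x, y, z), origin at the centre of its underside, on the left or the right of the bench. Two blind holes 7.5 mm wide, 24 mm deep, 30 mm either side of its centre along its y; the plugs stand in them pin down, flanges on the block's top.
- station: Soldering station: fixed black wedge case 190 mm wide (y), 140 mm deep (x), 115 mm high at the back, origin at the centre of its underside. Front (-x) faces the robot, turned up to 0.3 rad. Its top is a grey panel 140 mm up the slope x 190 mm; its outward normal leans 25 degrees from vertical towards the front; its middle is 85 mm above the bench.
- socket (a point): Mouth centre of the socket to use, the smaller, upper of two holes at the right of the panel: 7.5 mm wide, 24 mm deep, square to the panel. Axes: x up the panel's slope (away from the robot), y to the panel's left, z out of the panel along its normal. The other hole, 64 mm down the slope, is 13.5 mm wide and not used.
- dial (a point): Point on the panel's surface on the axis of the knob, left of the sockets (90 mm from the socket sideways, 32 mm lower down the slope). Axes as the socket's: x up the slope, z out of the panel, the axis about which knob and index ring turn.
- temp_knob (a joint): Knob angle, rad: 0 with the pointer straight up the slope (dial +x), growing clockwise seen looking onto the panel, stops at -2.4 and 2.4. Starts anticlockwise of the index; stays where left; turning takes 0.05 N m. Black disc 48 mm wide, 4 to 13 mm above the panel, with a parallel-sided grip bar 46 mm long, 15 mm wide, up to 44 mm above the panel. White line and low nose at the pointer end.
- knob_grip (a point): Grip point on the knob's axis in the middle of the bar, 30 mm above the panel. x along the bar towards its pointer end, z out of the panel.
- knob_pointer (a point): Point in line with the pointer, 34 mm from the knob's axis, 8 mm above the panel; axes as knob_grip's.
- index_ring (a joint): Angle, rad, of the aluminium index ring round the knob, measured like temp_knob's: the knob is set when the two are equal. Stiff (0.4 N m); must not be shifted. Ring 80 mm in diameter, 3 mm high, with one tab 6 mm wide, 36 to 46 mm from the axis, 8 mm high above the panel. White tick marks surround it.
- index_tab (a point): Point on the index ring in line with the tab, 34 mm from the axis, 8 mm above the panel. With the knob set, knob_pointer and this point coincide.
- spare_plug: The other plug in the holder, not to be moved: same pin, but a short thick head 32 mm in diameter, its top 30 mm above the holder's top. Origin at the pin's tip.
- parts_bin: Red open bin 110 x 100 x 60 mm, loose, origin at the centre of its underside. Leave alone.
- solder_reel: Grey solder reel 56 mm in diameter, 50 mm high, standing loose in front of the station, origin at the centre of its underside. Leave alone.
- tip_cleaner: Steel cup 68 mm in diameter, 50 mm high, loose, right of the station, origin at the centre of its underside. Leave alone.
- iron_stand: Fixed stand left of the station, base 110 x 70 mm, with a soldering iron that rises towards -x of it to a handle end 195 mm above the bench, 110 mm in front of the origin (centre of the underside). An obstacle.
- fume_arm: Fixed fume extractor behind the station, an obstacle to a gripper coming straight down. Foot 100 mm in diameter, upright duct 32 mm thick to 350 mm, bent over towards its -x to a white nozzle 56 mm wide, its mouth 215 mm above the bench and 54 mm in front of the origin (centre of the underside), over the station's rear edge.
Not all that is in view belongs to the job. What is shaped like the plug but purple is not meant.

How it is judged (in metres and radians):
On the way, in this order (a step that is already met when the one before it is completed fails the run):
1. the slim plug is fully home in the upper socket (distance between plug_shoulder and socket below 0.004 m and angle between the z axis of plug and the z axis of socket, either way round below 0.12 rad), for 0.2 s.
2. with the plug in, the knob's pointer stands at the index tab (all of step 1 and distance between knob_pointer and index_tab below 0.003 m), for 0.2 s.
At the end, for the whole second after the job is handed in: The slim plug is fully home in the upper socket (flange within 4 mm of the mouth, in line within 0.12 rad) and at rest, the knob is still with its pointer within 3 mm (about 5 degrees) of the index tab's middle line at 34 mm radius, and the index ring is where it was (4 mm) (all of step 2 and distance of index_tab from where it was at the start of the episode below 0.004 m and linear speed of plug below 0.02 m/s and velocity of joint temp_knob between -0.05 and 0.05 rad/s); the robot touches nothing.
It fails at once if the index ring is shifted by more than 5 mm (distance of index_tab from where it was at the start of the episode above 0.005 m).
It fails at once if the spare plug is moved by more than 20 mm or tipped (distance of spare_plug from where it was at the start of the episode above 0.02 m or angle between spare_plug's own z axis and vertical above 0.3 rad).
It fails at once if the parts bin is moved by more than 20 mm or tipped (distance of parts_bin from where it was at the start of the episode above 0.02 m or angle between parts_bin's own z axis and vertical above 0.3 rad).
It fails at once if the solder reel is moved by more than 20 mm or tipped (distance of solder_reel from where it was at the start of the episode above 0.02 m or angle between solder_reel's own z axis and vertical above 0.3 rad).
It fails at once if the tip cleaner is moved by more than 20 mm or tipped (distance of tip_cleaner from where it was at the start of the episode above 0.02 m or angle between tip_cleaner's own z axis and vertical above 0.3 rad).
It also fails if it takes over 69 s, if anything falls off the work surface, if the arm or the gripper's body presses on something with over 40 N, if the wrist force passes 120 N, or if a joint passes its speed limit or range.

## Robot

A 6-joint arm with a two-finger parallel gripper is mounted at the origin on the work surface. World frame = base frame: x ahead of the robot, y to its left, z up, the work surface at z = 0. Lengths are in mm, angles in rad, forces in N, time in s.
With the tool pointing down it reaches from about 350 to 875 mm from the base axis. Payload 4.2 kg.
Tool frame: the origin (TCP) lies at the very end of the fingers, on their centre line; the grasp point (between the pads) lies 19 mm behind it; z points along the fingers, y is the direction in which the jaws open and shut (so a half turn about z gives the same grasp; the last joint's range is limited). The gripper opens to 85 mm and grips with 20 to 120 N. Pads are 22 mm wide; open, the fingers measure 114 mm over their backs; the gripper's body (76 mm by 85 mm) begins 54 mm behind the grasp point. The pads swing forward as they close: fully open they stand 13 mm farther back than shut.
Start: joints at [1.6, 0.385, 0.008, 0, -1.194, -0.259], TCP at [142.333, 608.556, 231.312] pointing down, gripper open.
Joint ranges: [-3.14, 3.14], [-1.21, 2.06], [-1.07, 1.41], [-3.16, 2.05], [-2.99, -0.16], [-3.1, 3.1]. Speed limits (rad/s): [2.79, 2.79, 3.14, 3.14, 3.14, 3.14].

## Interface

Orientations are given as a unit quaternion [x, y, z, w].
In Python, from bench import arm, optics, job gives the robot as it stands.
- The arm moves only by the tool send_rows, never from a script. Its argument "steps" is a list that holds one entry, the list of rows, each a list of 5 numbers: the shift along the tool's x, y, z in cm, then the turn about the tool's z in rad, then the opening, from 0 (shut) to 1 (fully open). A call has 1 to 10 rows; each row shifts and turns the pose as measured when the row begins, along the tool's axes as they then stand; what a row does not reach is not made up. A row lasts 1/12 s, in which the tool goes at most 41.7 mm and 7.16 degrees, less where a joint would pass 70% of its speed; a pose out of reach is approached as far as the arm can. A call with a gripper value outside its range is refused whole. The fingers move at their own pace and stop on an object; the grip force is fixed at half the most. Time passes only in rows, so rows that do not move let the fingers close. It gives the time, the measured TCP pose, the force and the opening at its end, in the units of the state.
- arm.read_state(): the state, without advancing time (a new reading comes with each control period).
- optics.get_image(name): name is "scene" or "top" or "wrist"; returns (picture, depth): 384x512x3 uint8, blue, green, red; 384x512 float32, mm along the optical axis (not along the pixel's ray), 0 where there is no reading.
- optics.get_calibration(name): a dict with "K" (3x3 intrinsics, pixels), "k1" (the pictures are not rectified: a ray, as slopes to the right and down, at radius r is drawn at 1 + k1 r^2 times it, then the intrinsics apply), "rvec" (rotation vector, rad) and "tvec" (3), from world to camera coordinates, as OpenCV has them; the wrist camera has in their place "hand_eye" (4x4, takes a point from camera to tool coordinates, whose origin is the TCP and whose axes are the flange's). Camera axes: x right, y down, z forward; pixel columns grow to the right and rows downward; lengths in mm; the calibration is good to about 2 mm. A picture is of the moment at which its call begins: read the wrist's pose just before it. get_calibration takes no time and is no camera call.
- job.job_done(): hands the job in, once; it reports no verdict.
The state is a dict: "clock": time; "joints": joint angles; "joint_vel": joint speeds; "joint_efforts": joint torques, N m; "position": TCP position; "ee_rot": TCP orientation; "contact_force": force on the tool from outside, world axes, zero at the start; "wrist_torque": the same for the moment, N m; "gripper_width": finger opening in mm.
Only numpy, scipy, OpenCV 4.12 (cv2) and the standard library are available. Lean on these libraries where they do the work, as an engineer would, in place of code of your own. Each camera call takes 0.05 s, during which the arm holds its last target. There are 200 camera calls.

## Working session

There is one attempt and no reset: what is moved stays moved. The work goes in short steps, Python scripts to look and compute and a tool call to move; the robot and the scene stay as the last step left them, time stands still between calls to the robot, and variables do not carry over. Pictures are saved under pics/ and viewed, about 8 in all and at most 12, crops included, and the job is handed in when it is done.

Besides the shell and the picture viewer there is one more tool, called after "Call:" as a command line: name --argument value ..., lists and objects as JSON in quotes. send_rows: Moves the arm, as the interface text tells. Its arguments: {"type":"object","properties":{"steps":{"type":"array","items":{"type":"array","items":{"type":"array","items":{"type":"number"}}}}},"required":["steps"]}

```bash
ls; mkdir -p pics; cat > h.py <<'E'
import numpy as np, cv2
from scipy.spatial.transform import Rotation as R
from bench import arm, optics, job
def pose(s=None):
    s=s or arm.read_state(); T=np.eye(4); T[:3,:3]=R.from_quat(s["ee_rot"]).as_matrix(); T[:3,3]=s["position"]; return T
def cam(n,T=None):
    c=optics.get_calibration(n); K=np.array(c["K"],float)
    if "hand_eye" in c: M=(pose() if T is None else T)@np.array(c["hand_eye"])
    else:
        M=np.eye(4); M[:3,:3]=R.from_rotvec(np.ravel(c["rvec"])).as_matrix(); M[:3,3]=np.ravel(c["tvec"]); M=np.linalg.inv(M)
    return K,c["k1"],M   # M: camera->world
def grab(n,name=None):
    C=cam(n); im,d=optics.get_image(n)
    if name: cv2.imwrite(f"pics/{name}.png",im); np.savez(f"pics/{name}.npz",im=im,d=d,M=C[2])
    return im,d,C
def slopes(uv,C):
    K,k1,_=C; uv=np.atleast_2d(np.array(uv,float))
    return cv2.undistortPoints(uv[:,None],K,np.array([k1,0,0,0,0.]))[:,0]
def rays(uv,C):
    s=slopes(uv,C); d=np.c_[s,np.ones(len(s))]@C[2][:3,:3].T; return C[2][:3,3],d
def onplane(uv,C,p,n=(0,0,1)):
    o,d=rays(uv,C); n=np.array(n,float); return o+d*((np.array(p)-o)@n/(d@n))[:,None]
def cloud(d,C):
    h,w=d.shape; v,u=np.mgrid[:h,:w]; s=slopes(np.c_[u.ravel(),v.ravel()],C)
    P=np.c_[s,np.ones(len(s))]*d.reshape(-1,1); return (P@C[2][:3,:3].T+C[2][:3,3]).reshape(h,w,3)
def proj(P,C):
    M=np.linalg.inv(C[2]); return cv2.projectPoints(np.atleast_2d(np.array(P,float)),cv2.Rodrigues(M[:3,:3])[0],M[:3,3],C[0],np.array([C[1],0,0,0,0.]))[0][:,0]
E
python3 - <<'E'
from h import *
print(arm.read_state()); print(np.round(pose(),3))
for n in("scene","top"):
    im,d,C=grab(n,n+"0"); print(n,C[0].round(1).tolist(),C[1],C[2].round(2).tolist())
print(optics.get_calibration("wrist"))
cv2.imwrite("pics/both.png",cv2.resize(np.vstack([cv2.imread("pics/scene0.png"),cv2.imread("pics/top0.png")]),(400,600)))
E
```

```text
pics
{'clock': 0.0, 'joints': array([ 1.59962631e+00,  3.85592607e-01,  6.61424637e-03, -5.11501500e-04,
       -1.19400012e+00, -2.58598353e-01]), 'joint_vel': array([-5.77167425e-04, -5.81988127e-04, -1.28783856e-04, -6.69148994e-04,
        7.12769074e-05,  1.50906018e-03]), 'joint_efforts': array([-2.70071387e-04, -3.92284191e+01,  1.88407284e+01,  4.18643430e+00,
       -4.69420978e-03, -2.85169712e-06]), 'position': array([142.19111283, 608.00556161, 230.19343817]), 'ee_rot': array([ 9.93396627e-01, -1.14725304e-01, -7.89919895e-05,  1.11387335e-03]), 'contact_force': array([ 0.03420021, -0.46894425, -0.86819623]), 'wrist_torque': array([-0.01042738,  0.02464732,  0.06163804]), 'gripper_width': 85.16896648915278}
[[ 9.74000e-01 -2.28000e-01 -0.00000e+00  1.42191e+02]
 [-2.28000e-01 -9.74000e-01 -2.00000e-03  6.08006e+02]
 [ 0.00000e+00  2.00000e-03 -1.00000e+00  2.30193e+02]
 [ 0.00000e+00  0.00000e+00  0.00000e+00  1.00000e+00]]
scene [[456.6, 0.0, 256.2], [0.0, 456.6, 185.4], [0.0, 0.0, 1.0]] 0.04545739818268017 [[-0.74, 0.37, -0.55, 1198.73], [0.67, 0.41, -0.62, 707.1], [-0.01, -0.83, -0.56, 709.63], [0.0, 0.0, 0.0, 1.0]]
top [[361.2, 0.0, 255.5], [0.0, 361.2, 190.1], [0.0, 0.0, 1.0]] -0.0336195485777572 [[0.01, -0.98, 0.21, 421.54], [-1.0, -0.01, 0.01, 0.76], [-0.0, -0.21, -0.98, 896.74], [0.0, 0.0, 0.0, 1.0]]
{'K': array([[309.16631114,   0.        , 254.19840504],
       [  0.        , 309.16631114, 186.76872946],
       [  0.        ,   0.        ,   1.        ]]), 'k1': -0.0560706477706985, 'hand_eye': array([[-1.06621148e-04, -9.66086793e-01, -2.58217536e-01,
         6.52389105e+01],
       [ 9.99999994e-01, -1.03052422e-04, -2.73550878e-05,
        -8.77940422e-01],
       [-1.82553498e-07, -2.58217538e-01,  9.66086799e-01,
        -1.41009273e+02],
       [ 0.00000000e+00,  0.00000000e+00,  0.00000000e+00,
         1.00000000e+00]])}
```

View pics/scene0.png

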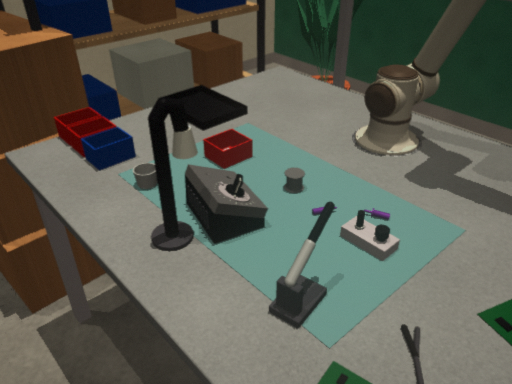

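View pics/top0.png

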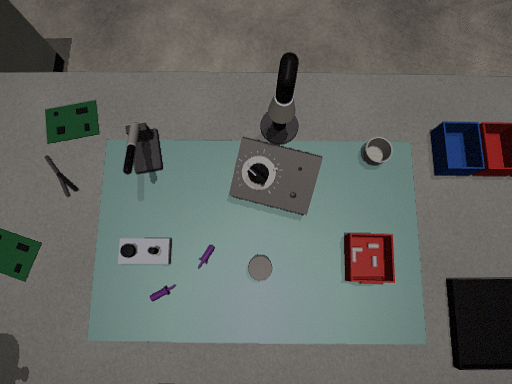

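```bash
python3 - <<'E'
from h import *
C=cam("top"); z=np.load("pics/top0.npz"); im,d=z["im"],z["d"]; P=cloud(d,C)
# panel plane: pixels around the sockets / panel with 40<z<130
m=np.zeros(d.shape,np.uint8); cv2.fillPoly(m,[np.array([[247,145],[316,160],[303,208],[236,192]])],1)
cv2.circle(m,(259,173),24,0,-1)
Q=P[(m>0)&(d>0)]
for _ in range(5):
    c=Q.mean(0); n=np.linalg.svd(Q-c,full_matrices=False)[2][2]; n*=np.sign(n[2]); r=(Q-c)@n; Q=Q[abs(r)<max(2.5*np.median(abs(r)),1)]
print("panel c",c.round(1),"n",n.round(3),"tilt",np.degrees(np.arccos(n[2])).round(1),"res",r.std().round(2),len(Q))
up=np.array([0,0,1])-n[2]*n; up/=np.linalg.norm(up); left=np.cross(n,up)
print("up",up.round(3),"left",left.round(3))
g=cv2.cvtColor(im,cv2.COLOR_BGR2GRAY)
def dark(u,v,w=6):
    s=g[v-w:v+w+1,u-w:u+w+1].astype(float); t=np.clip(np.median(s)-15-s,0,None); yy,xx=np.mgrid[v-w:v+w+1,u-w:u+w+1]; return (xx*t).sum()/t.sum(),(yy*t).sum()/t.sum()
for n_,u,v in(("up",300,169),("low",293,195)):
    a=dark(u,v); print(n_,np.round(a,2),onplane([a],C,c,n).round(1))
a,b=[onplane([dark(u,v)],C,c,n)[0] for u,v in((300,169),(293,195))]
print("dist",np.linalg.norm(a-b).round(1),"dir up",((a-b)@up).round(1),((a-b)@left).round(1))
u2=(a-b)/np.linalg.norm(a-b); l2=np.cross(n,u2); dial=a+90*l2-32*up; print("dial guess",dial.round(1),proj(dial,C).round(1), "yaw",np.degrees(np.arctan2(up[1],up[0])).round(2),np.degrees(np.arctan2(u2[1],u2[0])).round(2))
for n_,(u,v) in dict(slim=(153,250),spare=(128,250),holder=(141,243),reel=(260,267)).items(): print(n_,P[v-1:v+2,u-1:u+2].reshape(-1,3).mean(0).round(1))
# holder top
H=(abs(P[...,2]-30)<4)&(d>0); hm=np.zeros_like(H); hm[230:272,110:180]=H[230:272,110:180]
pts=P[hm][:,:2].astype(np.float32); print("holder",cv2.minAreaRect(pts),len(pts))
for nm,lo,hi in(("slimtop",60,90),("sparetop",52,66)):
    s=P[230:272,110:180]; mm=(s[...,2]>lo)&(s[...,2]<hi); print(nm,mm.sum(),s[mm].mean(0).round(1),np.ptp(s[mm],0).round(1) if mm.any() else 0)
b=im[232:268,112:176]; k=im[140:212,230:326]
cv2.imwrite("pics/crop1.png",np.vstack([cv2.resize(b,(768,256*36*3//(64*3)*1 if 0 else 300),interpolation=2),cv2.resize(k,(400,300),interpolation=2).copy() if 0 else np.hstack([cv2.resize(k,(400,300),interpolation=2),np.zeros((300,368,3),np.uint8)])]))
E
```

```text
panel c [624.2 -73.   86.4] n [-0.41   0.103  0.906] tilt 25.0 res 1.01 1511
up [ 0.879 -0.22   0.423] left [0.243 0.97  0.   ]
up [299.76 168.41] [[644.8 -95.4  98.3]]
low [293.06 195.2 ] [[587.6 -82.   70.9]]
dist 64.8 dir up 64.8 1.0
dial guess [637.4  -0.7  84.2] [[258.4 172.8]] yaw -14.06 -13.13
slim [457.9 236.5  72. ]
spare [457.6 298.   59.7]
holder [475.9 278.5  30.1]
reel [423.   -6.3  48.9]
holder ((458.4730224609375, 272.1731872558594), (59.127479553222656, 120.5225601196289), 0.8050141334533691) 1026
slimtop 125 [458.8 277.4  65.4] [27.5 79.8 16.3]
sparetop 165 [458.  295.8  59.7] [29.9 79.6 12. ]
```

View pics/crop1.png

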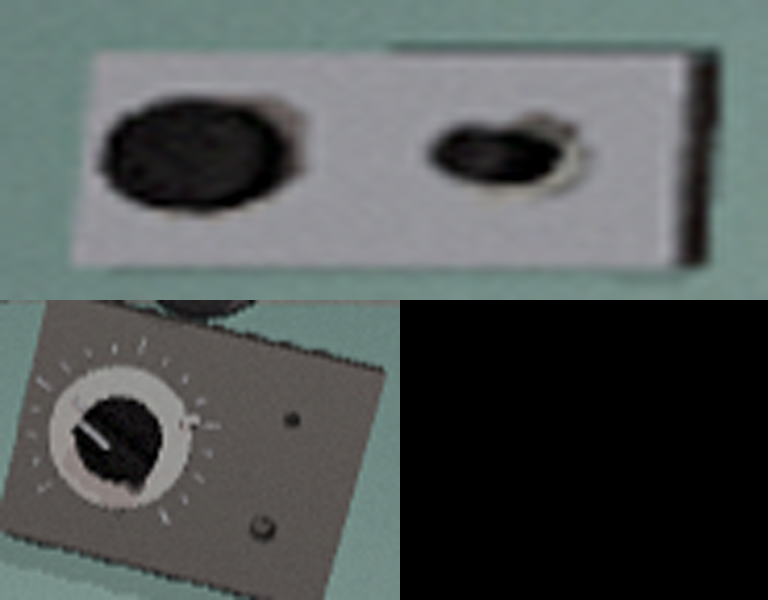

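```bash
python3 - <<'E'
from h import *
C=cam("top"); z=np.load("pics/top0.npz"); P=cloud(z["d"],C); d=z["d"]
def box(u0,u1,v0,v1,lo,hi,nm):
    s=P[v0:v1,u0:u1]; m=(s[...,2]>lo)&(s[...,2]<hi)&(d[v0:v1,u0:u1]>0); q=s[m]; print(nm,len(q),"min",q.min(0).round(),"max",q.max(0).round())
box(115,170,115,180,60,250,"iron"); box(115,145,140,180,150,250,"ironend")
for lo,hi in((60,210),(210,235),(235,300),(300,400)): box(262,300,45,150,lo,hi,f"fume{lo}")
box(355,400,130,172,20,80,"cup"); box(340,400,225,290,20,80,"bin")
C2=cam("scene"); z=np.load("pics/scene0.npz"); P=cloud(z["d"],C2)
s=P[85:150,150:250].reshape(-1,3); s=s[(s[:,2]>180)&(s[:,2]<420)&(s[:,0]>550)&(s[:,0]<900)]
for lo,hi in((180,215),(215,250),(250,300),(300,340),(340,400)):
    q=s[(s[:,2]>lo)&(s[:,2]<hi)]; print(lo,len(q),q.min(0).round() if len(q) else 0,q.max(0).round() if len(q) else 0)
E
```

```text
iron 614 min [606. 259.  60.] max [760. 320. 192.]
ironend 234 min [606. 259. 150.] max [678. 285. 192.]
fume60 150 min [685. -81.  71.] max [718.  -8. 115.]
fume210 176 min [706. -71. 214.] max [743. -19. 235.]
fume235 501 min [709. -70. 235.] max [742. -22. 300.]
fume300 735 min [723. -69. 300.] max [796. -31. 352.]
cup 366 min [ 677. -330.   20.] max [ 742. -265.   53.]
bin 900 min [ 389. -312.   20.] max [ 503. -211.   63.]
180 0 0 0
215 221 [715. -59. 225.] [807. -21. 250.]
250 758 [719. -63. 250.] [808. -23. 300.]
300 626 [730. -64. 300.] [807. -29. 340.]
340 115 [745. -59. 340.] [785. -36. 351.]
```

Call:
send_rows --steps '[[[1.5, 1.1, 0, 0, 1], [3.1, 2.25, 0, 0, 1], [3.1, 2.25, 0, 0, 1], [3.1, 2.25, 0, 0, 1]]]'

```text
clock: 0.43
position: [227.6, 508.2, 226.2]
ee_rot: [0.994, -0.11, -0.0, 0.003]
contact_force: [0.6, 0.8, 0.5]
gripper_width: 85.3
```

Call:
send_rows --steps '[[[3.2, 2.36, 0, 0, 0.6], [3.2, 2.36, 0, 0, 0.6], [3.2, 2.36, 0, 0, 0.6], [3.2, 2.36, 0, 0, 0.6], [3.2, 2.36, 0, 0, 0.6], [3.2, 2.36, 0, 0, 0.6], [3.2, 2.36, 0, 0, 0.6], [3.2, 2.36, 0, 0, 0.6], [0, 0, 0, 0.12, 0.6], [0, 0, 0, 0.12, 0.6]]]'

```text
clock: 1.27
position: [445.1, 246.8, 224.2]
ee_rot: [0.972, -0.233, -0.002, 0.007]
contact_force: [-0.9, 0.2, 0.4]
gripper_width: 51.0
```

Call:
send_rows --steps '[[[0, 0, 0, 0.125, 0.6], [0, 0, 0, 0.125, 0.6], [0, 0, 0, 0.125, 0.6], [0, 0, 0, 0.125, 0.6], [0, 0, 0, 0.125, 0.6], [0, 0, 0, 0.125, 0.6], [0, 0, 0, 0.125, 0.6], [0, 0, 0, 0.125, 0.6], [0, 0, 0, 0, 0.6]]]'

```text
clock: 2.02
position: [444.0, 241.9, 219.9]
ee_rot: [0.742, -0.67, 0.001, 0.011]
contact_force: [1.0, -0.2, -0.7]
gripper_width: 51.2
```

```bash
python3 - <<'E'
from h import *
s=arm.read_state(); print(s["clock"],s["joints"].round(3),s["gripper_width"]); T=pose(s); print(T.round(3))
im,d,C=grab("wrist","w1"); print(proj([[458.5,242.2,74],[458.5,242.2,34]],C)); P=cloud(d,C); 
m=(abs(P[...,2]-30)<3)&(P[...,0]<520)&(P[...,0]>400)&(P[...,1]<360)&(P[...,1]>180); print("holder",cv2.minAreaRect(P[m][:,:2].astype(np.float32)))
m=(P[...,2]>69)&(P[...,2]<78)&(abs(P[...,0]-458)<30)&(abs(P[...,1]-242)<25); q=P[m]; print("top",len(q),q.min(0),q.max(0),cv2.minEnclosingCircle(q[:,:2].astype(np.float32)) if len(q) else 0)
E
```

```text
2.0167 [ 0.821  0.201 -0.284  0.002 -1.108 -0.721] 51.20469364498777
[[ 1.01000e-01 -9.95000e-01 -1.40000e-02  4.43978e+02]
 [-9.95000e-01 -1.01000e-01 -1.80000e-02  2.41872e+02]
 [ 1.60000e-02  1.60000e-02 -1.00000e+00  2.19922e+02]
 [ 0.00000e+00  0.00000e+00  0.00000e+00  1.00000e+00]]
[[236.94071308 175.50854826]
 [238.3866375  167.79693475]]
holder ((459.5541076660156, 271.48870849609375), (60.152042388916016, 120.81263732910156), 0.5841652750968933)
top 207 [451.94776805 233.43324071  69.13411634] [467.34640684 248.28624341  74.2687345 ] ((459.79083251953125, 241.15277099609375), 7.851110935211182)
```

Call:
send_rows --steps '[[[0, -0.9, 1.0, 0, 0.6], [0, -0.9, 2.0, 0, 0.6], [0, 0, 2.5, 0, 0.6], [0, 0, 2.5, 0, 0.6], [0, 0, 2.0, 0, 0.6], [0, 0, 1.2, 0, 0.6], [0, 0, 0, 0, 0.6]]]'

```text
clock: 2.65
position: [464.4, 242.3, 99.9]
ee_rot: [0.75, -0.662, 0.001, 0.01]
contact_force: [-1.3, -0.9, -0.3]
gripper_width: 51.1
```

```bash
cat >> h.py <<'E'
def show(target=None):
    s=arm.read_state(); T=pose(s); print("t",round(s["clock"],2),"j",s["joints"].round(3),"w",round(s["gripper_width"],1),"F",s["contact_force"].round(1)); print("p",T[:3,3].round(1),"z",T[:3,2].round(4),"x",T[:3,0].round(3))
    if target is not None: print("shift cm",(T[:3,:3].T@(np.array(target)-T[:3,3])/10).round(2))
    return T
E
python3 - <<'E'
from h import *
show([459.5,241.4,40])
E
```

```text
t 2.65 j [ 0.792  0.361 -0.403  0.003 -0.826 -0.67 ] w 51.1 F [-1.3 -0.9 -0.3]
p [464.4 242.3  99.9] z [-0.012  -0.0157 -0.9998] x [ 0.124 -0.992  0.014]
shift cm [-0.05  0.41  6.  ]
```

Call:
send_rows --steps '[[[0, 0.4, 1.0, 0, 0.6], [0, 0, 1.5, 0, 0.6], [0, 0, 1.5, 0, 0.6], [0, 0, 1.3, 0, 0.6], [0, 0, 0.5, 0, 0.6]]]'

```text
clock: 3.07
position: [463.1, 242.0, 40.2]
ee_rot: [0.753, -0.658, 0.001, 0.008]
contact_force: [-0.0, 0.3, -0.2]
gripper_width: 51.4
```

```bash
python3 - <<'E'
from h import *
show([459.5,241.4,40])
E
```

```text
t 3.07 j [ 0.795  0.444 -0.467  0.006 -0.675 -0.665] w 51.4 F [-0.   0.3 -0.2]
p [463.1 242.   40.2] z [-0.0086 -0.014  -0.9999] x [ 0.134 -0.991  0.013]
shift cm [0.02 0.37 0.02]
```

Call:
send_rows --steps '[[[0, 0.4, 0, 0, 0.45], [0, 0, 0, 0, 0], [0, 0, 0, 0, 0], [0, 0, 0, 0, 0], [0, 0, 0, 0, 0], [0, 0, 0, 0, 0]]]'

```text
clock: 3.57
position: [460.3, 242.2, 42.1]
ee_rot: [0.754, -0.657, 0.002, 0.007]
contact_force: [-0.1, -0.8, -0.4]
gripper_width: 14.1
```

Call:
send_rows --steps '[[[0, 0, -1.0, 0, 0], [0, 0, -1.5, 0, 0], [0, 0, -2.0, 0, 0], [0, 0, -3.0, 0, 0], [0, 0, -3.0, 0, 0], [0, 0, -3.0, 0, 0], [0, 0, 0, 0, 0]]]'

```text
clock: 4.15
position: [461.5, 243.7, 187.7]
ee_rot: [0.755, -0.656, 0.002, 0.006]
contact_force: [0.7, 0.4, -1.0]
gripper_width: 14.6
```

```bash
python3 - <<'E'
from h import *
T=show(); im,d,C=grab("wrist","w2"); print(proj((T@np.array([[0,0,-19,1],[0,0,29,1]]).T).T[:,:3],C))
E
```

```text
t 4.15 j [ 0.8    0.253 -0.304  0.007 -1.026 -0.664] w 14.6 F [ 0.7  0.4 -1. ]
p [461.5 243.7 187.7] z [-0.0045 -0.0128 -0.9999] x [ 0.139 -0.99   0.012]
[[254.89620454 257.16749854]
 [254.76195896 218.0486574 ]]
```

View pics/w2.png

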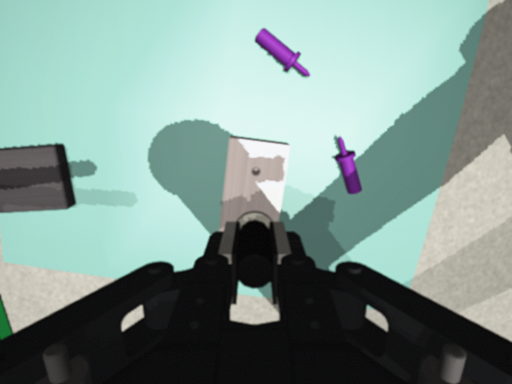

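Call:
send_rows --steps '[[[1.5, 0, -2, 0, 0], [3.4, 0.1, -1.5, 0, 0], [3.6, 0.1, -1, 0, 0], [3.6, 0.1, -1, 0, 0], [3.6, 0.1, -1, 0, 0], [3.6, 0.1, -1, 0, 0], [3.6, 0.1, -1, 0, 0], [3.6, 0.1, -1, 0, 0], [3.6, 0.1, -1, 0, 0], [3.6, 0.1, -1, 0, 0]]]'

```text
clock: 5.03
position: [495.5, -99.5, 307.0]
ee_rot: [0.759, -0.651, -0.001, 0.01]
contact_force: [1.2, 0.7, -0.4]
gripper_width: 14.4
```

```bash
python3 - <<'E'
from h import *
show([640,-326,320])
E
```

```text
t 5.03 j [ 0.131  0.138 -0.144  0.012 -1.305  0.018] w 14.4 F [ 1.2  0.7 -0.4]
p [495.5 -99.5 307. ] z [-0.0146 -0.0139 -0.9998] x [ 0.151 -0.988  0.011]
shift cm [ 24.58 -10.84  -1.19]
```

Call:
send_rows --steps '[[[3.4, -1.5, -0.5, 0, 0], [3.5, -1.55, -0.5, 0, 0], [3.5, -1.55, -0.5, 0, 0], [3.5, -1.55, -0.5, 0, 0], [3.5, -1.55, -0.5, 0, 0], [3.5, -1.55, -0.5, 0, 0], [3.4, -1.5, -0.5, 0, 0], [1.47, -3.5, 0, 0, 0], [1.47, -3.5, 0, 0, 0]]]'

```text
clock: 5.78
position: [708.5, -362.1, 346.0]
ee_rot: [0.755, -0.655, -0.002, 0.009]
contact_force: [2.1, -1.2, -0.6]
gripper_width: 14.4
```

```bash
python3 - <<'E'
from h import *
show([850,-378,300])
E
```

```text
t 5.78 j [-0.265  0.699  0.813  0.015 -1.697  0.408] w 14.4 F [ 2.1 -1.2 -0.6]
p [ 708.5 -362.1  346. ] z [-0.0154 -0.0112 -0.9998] x [ 0.142 -0.99   0.009]
shift cm [  3.54 -13.86   4.4 ]
```

Call:
send_rows --steps '[[[1, -3.6, 0, 0, 0], [1, -3.6, 0, 0, 0], [1, -3.6, 0, 0, 0]]]'

```text
clock: 6.03
position: [788.6, -373.1, 339.1]
ee_rot: [0.754, -0.656, 0.0, 0.009]
contact_force: [1.5, -1.0, 1.3]
gripper_width: 14.0
```

```bash
python3 - <<'E'
from h import *
show([880,-378,300])
E
```

```text
t 6.03 j [-0.252  0.98   1.367  0.018 -1.964  0.398] w 14.0 F [ 1.5 -1.   1.3]
p [ 788.6 -373.1  339.1] z [-0.0111 -0.0141 -0.9998] x [ 0.138 -0.99   0.012]
shift cm [ 1.7  -9.04  3.81]
```

Call:
send_rows --steps '[[[0.6, -2.5, 0, 0, 0], [0.6, -2.5, 0, 0, 0]]]'

```text
clock: 6.2
position: [813.8, -366.4, 305.6]
ee_rot: [0.754, -0.657, 0.003, 0.011]
contact_force: [1.3, -1.2, -0.7]
gripper_width: 14.6
```

```bash
python3 - <<'E'
from h import *
show([880,-378,300])
E
```

```text
t 6.2 j [-0.236  1.037  1.404  0.024 -1.944  0.382] w 14.6 F [ 1.3 -1.2 -0.7]
p [ 813.8 -366.4  305.6] z [-0.0105 -0.0201 -0.9997] x [ 0.138 -0.99   0.018]
shift cm [ 2.05 -6.4   0.51]
```

Call:
send_rows --steps '[[[0.5, -2.5, -3, 0, 0], [0.5, -2.5, -3, 0, 0], [0.5, -2.5, -3, 0, 0]]]'

```text
clock: 6.45
position: [821.1, -337.1, 342.4]
ee_rot: [0.754, -0.656, 0.026, 0.006]
contact_force: [-0.5, 0.4, -0.9]
gripper_width: 14.8
```

```bash
python3 - <<'E'
from h import *
show([880,-378,300])
E
```

```text
t 6.45 j [-0.196  0.998  1.407  0.039 -1.94   0.351] w 14.8 F [-0.5  0.4 -0.9]
p [ 821.1 -337.1  342.4] z [ 0.0309 -0.0432 -0.9986] x [ 0.138 -0.989  0.047]
shift cm [ 4.66 -5.15  4.59]
```

Call:
send_rows --steps '[[[1.2, -2.5, -3, 0, 0], [1.2, -2.5, -3, 0, 0], [1.2, -2.5, -3, 0, 0], [1.2, -2.5, -3, 0, 0], [1.2, -2.5, -3, 0, 0], [1.2, -2.5, -3, 0, 0]]]'

```text
clock: 6.95
position: [808.5, -313.0, 461.6]
ee_rot: [0.751, -0.651, 0.108, -0.019]
contact_force: [0.1, 0.5, -0.7]
gripper_width: 14.3
```

```bash
python3 - <<'E'
from h import *
show([880,-378,300])
E
```

```text
t 6.95 j [-0.156  0.871  1.408  0.086 -1.903  0.335] w 14.3 F [ 0.1  0.5 -0.7]
p [ 808.5 -313.   461.6] z [ 0.1865 -0.1113 -0.9761] x [ 0.129 -0.982  0.137]
shift cm [ 5.1  -3.25 17.83]
```

Call:
send_rows --steps '[[[-0.5, -2.5, -3, 0, 0], [-0.5, -2.5, -3, 0, 0], [-0.5, -2.5, -3, 0, 0]]]'

```text
clock: 7.2
position: [801.9, -258.8, 520.9]
ee_rot: [0.746, -0.651, 0.139, -0.029]
contact_force: [0.6, 0.1, -1.0]
gripper_width: 14.1
```

```bash
python3 - <<'E'
from h import *
show([880,-378,300])
E
```

```text
t 7.2 j [-0.081  0.806  1.408  0.124 -1.91   0.274] w 14.1 F [ 0.6  0.1 -1. ]
p [ 801.9 -258.8  520.9] z [ 0.2449 -0.1366 -0.9599] x [ 0.115 -0.979  0.169]
shift cm [ 8.84 -0.77 24.75]
```

Call:
send_rows --steps '[[[-3, -0.1, -0.3, 0, 0], [-4.05, -0.34, -0.54, 0, 0], [-4.05, -0.34, -0.54, 0, 0], [-4.05, -0.34, -0.54, 0, 0], [-4.05, -0.34, -0.54, 0, 0], [-4.05, -0.34, -0.54, 0, 0], [-4.05, -0.34, -0.54, 0, 0], [-4.05, -0.34, -0.54, 0, 0], [-4.05, -0.34, -0.54, 0, 0], [-4.05, -0.34, -0.54, 0, 0]]]'

```text
clock: 8.03
position: [768.8, 144.8, 531.8]
ee_rot: [0.744, -0.649, 0.153, -0.042]
contact_force: [0.4, 0.4, -0.5]
gripper_width: 14.3
```

```bash
python3 - <<'E'
from h import *
T=show([830,190,540]); print(T[:3,1])
E
```

```text
t 8.03 j [ 0.484  0.579  0.924  0.257 -1.717 -0.285] w 14.3 F [ 0.4  0.4 -0.5]
p [768.8 144.8 531.8] z [ 0.2828 -0.1359 -0.9495] x [ 0.11  -0.979  0.173]
shift cm [-3.61 -6.74  0.34]
[-0.95288198 -0.15313479 -0.26185046]
```

Call:
send_rows --steps '[[[-0.3, -3.5, -1.5, 0, 0], [-0.3, -3.5, -1.5, 0, 0], [0.1, -3.3, -2, 0, 0], [0.1, -3.3, -2, 0, 0]]]'

```text
clock: 8.37
position: [801.2, 172.0, 553.9]
ee_rot: [0.75, -0.638, 0.167, -0.047]
contact_force: [1.6, 1.0, -3.2]
gripper_width: 14.5
```

```bash
python3 - <<'E'
from h import *
T=show([830,190,540]); print(T[:3,1])
E
```

```text
t 8.37 j [ 0.502  0.797  1.401  0.3   -1.945 -0.198] w 14.5 F [ 1.6  1.  -3.2]
p [801.2 172.  553.9] z [ 0.3108 -0.1429 -0.9397] x [ 0.129 -0.973  0.191]
shift cm [-1.65 -2.64  1.95]
[-0.94162336 -0.18089609 -0.28394021]
```

Call:
send_rows --steps '[[[-0.5, -3.0, -2.5, 0, 0], [-0.5, -3.0, -2.5, 0, 0], [-0.5, -3.0, -2.5, 0, 0]]]'

```text
clock: 8.62
position: [793.0, 196.4, 585.3]
ee_rot: [0.747, -0.632, 0.193, -0.075]
contact_force: [-0.6, -0.4, 0.6]
gripper_width: 14.5
```

```bash
python3 - <<'E'
from h import *
T=show([830,190,540]); print(T[:3,1])
E
```

```text
t 8.62 j [ 0.545  0.773  1.408  0.336 -1.911 -0.217] w 14.5 F [-0.6 -0.4  0.6]
p [793.  196.4 585.3] z [ 0.3824 -0.1318 -0.9146] x [ 0.128 -0.973  0.194]
shift cm [ 0.22 -1.66  5.64]
[-0.91508115 -0.19124582 -0.35503737]
```

Call:
send_rows --steps '[[[1.4, 1.8, 0.8, 0, 0], [2.2, 2.95, 1.4, 0, 0], [2.2, 2.95, 1.4, 0, 0], [2.2, 2.95, 1.4, 0, 0], [2.2, 2.95, 1.4, 0, 0], [2.2, 2.95, 1.4, 0, 0], [2.2, 2.95, 1.4, 0, 0], [2.2, 2.95, 1.4, 0, 0], [2.2, 2.95, 1.4, 0, 0], [2.2, 2.95, 1.4, 0, 0]]]'

```text
clock: 9.45
position: [631.5, -46.7, 456.3]
ee_rot: [0.743, -0.623, 0.215, -0.113]
contact_force: [1.0, -0.5, -0.0]
gripper_width: 14.3
```

```bash
python3 - <<'E'
from h import *
T=show([608,-85,182]); print(T[:3,1])
E
```

```text
t 9.45 j [ 0.283  0.081 -0.029  0.265 -1.036 -0.195] w 14.3 F [ 1.  -0.5 -0. ]
p [631.5 -46.7 456.3] z [ 0.4614 -0.1004 -0.8815] x [ 0.13  -0.975  0.179]
shift cm [-1.48 14.8  23.48]
[-0.87763594 -0.19693434 -0.43700346]
```

Call:
send_rows --steps '[[[-0.1, 1.5, 2.0, 0, 0], [-0.2, 1.9, 2.9, 0, 0], [-0.2, 1.9, 2.9, 0, 0], [-0.2, 1.9, 2.9, 0, 0], [-0.2, 1.9, 2.9, 0, 0], [-0.2, 1.9, 2.9, 0, 0], [-0.2, 1.9, 2.5, 0, 0], [-0.2, 1.0, 1.5, 0, 0], [0, 0, 0, 0, 0]]]'

```text
clock: 10.2
position: [604.9, -78.8, 248.0]
ee_rot: [0.733, -0.618, 0.241, -0.149]
contact_force: [-0.6, -0.5, -0.1]
gripper_width: 14.5
```

```bash
python3 - <<'E'
from h import *
T=show([608,-85,182]); im,d,C=grab("wrist","w3"); print(proj([[644.8,-95.4,98.3]],C),proj([(T@[0,0,32,1])[:3],(T@[0,0,100,1])[:3]],C))
E
```

```text
t 10.2 j [ 0.178  0.107 -0.647  0.587 -0.318 -0.523] w 14.5 F [-0.6 -0.5 -0.1]
p [604.9 -78.8 248. ] z [ 0.5369 -0.0793 -0.8399] x [ 0.119 -0.978  0.169]
shift cm [-0.46  3.26  5.76]
[[302.56243633 177.63246543]] [[253.3973664  215.74049387]
 [253.65064844 186.36210936]]
```

View pics/w3.png

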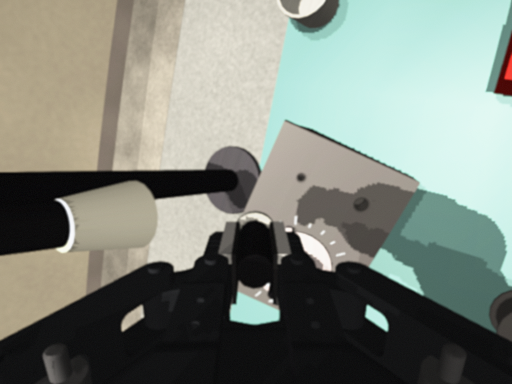

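Call:
send_rows --steps '[[[-1.5, 1.2, -1.3, 0, 0], [-2.6, 1.8, -2.1, 0, 0], [-2.6, 1.8, -2.1, 0, 0], [-2.6, 1.8, -2.1, 0, 0], [-2.6, 1.8, -2.1, 0, 0], [-2.6, 1.8, -2.1, 0, 0]]]'

```text
clock: 10.75
position: [447.9, 59.1, 297.9]
ee_rot: [0.724, -0.618, 0.255, -0.171]
contact_force: [-0.2, 2.3, 0.1]
gripper_width: 14.2
```

```bash
cat >> h.py <<'E'
def w2t(T,*ds):
    for d in ds: print("world",d,"-> tool cm",(T[:3,:3].T@np.array(d,float)/10).round(2))
E
python3 - <<'E'
from h import *
T=show([400,50,260]); w2t(T,[-30,-4,0],[-30,-4,-20])
E
```

```text
t 10.75 j [ 0.669 -0.249 -0.915  0.824 -0.597 -1.137] w 14.2 F [-0.2  2.3  0.1]
p [447.9  59.1 297.9] z [ 0.5805 -0.0669 -0.8115] x [ 0.106 -0.982  0.157]
shift cm [-0.21  6.17  0.36]
world [-30, -4, 0] -> tool cm [ 0.08  2.49 -1.71]
world [-30, -4, -20] -> tool cm [-0.24  3.62 -0.09]
```

Call:
send_rows --steps '[[[0, 3.4, -0.4, 0, 0], [0, 3.4, -0.4, 0, 0], [0, 3.4, -0.4, 0, 0], [0, 3.4, -0.4, 0, 0]]]'

```text
clock: 11.08
position: [340.3, 47.3, 283.5]
ee_rot: [0.724, -0.619, 0.244, -0.183]
contact_force: [-1.8, 1.7, 0.3]
gripper_width: 14.1
```

```bash
python3 - <<'E'
from h import *
T=show([400,50,260]); w2t(T,[-30,-4,0],[-30,-4,-20])
E
```

```text
t 11.08 j [ 1.06  -0.529 -1.065  0.742 -0.887 -1.344] w 14.1 F [-1.8  1.7  0.3]
p [340.3  47.3 283.5] z [ 0.5799 -0.0372 -0.8138] x [ 0.115 -0.985  0.127]
shift cm [ 0.12 -3.52  5.36]
world [-30, -4, 0] -> tool cm [ 0.05  2.49 -1.72]
world [-30, -4, -20] -> tool cm [-0.2   3.62 -0.1 ]
```

Call:
send_rows --steps '[[[-0.2, 3.4, 0.4, 0, 0], [-0.2, 3.4, 0.4, 0, 0], [-0.2, 3.4, 0.4, 0, 0]]]'

```text
clock: 11.33
position: [296.7, 47.9, 282.8]
ee_rot: [0.719, -0.632, 0.225, -0.183]
contact_force: [0.3, 0.2, 0.7]
gripper_width: 14.6
```

```bash
python3 - <<'E'
from h import *
T=show([400,50,260]); w2t(T,[-30,-4,0],[-30,-4,-20])
E
```

```text
t 11.33 j [ 1.552 -0.718 -1.062  0.614 -1.297 -1.617] w 14.6 F [0.3 0.2 0.7]
p [296.7  47.9 282.8] z [ 0.5545 -0.0211 -0.8319] x [ 0.1   -0.991  0.092]
shift cm [ 0.62 -7.31  7.62]
world [-30, -4, 0] -> tool cm [ 0.1   2.53 -1.66]
world [-30, -4, -20] -> tool cm [-0.09  3.63  0.01]
```

Call:
send_rows --steps '[[[0.8, -2.6, 1.6, 0, 0], [1.2, -3.0, 1.8, 0, 0], [1.2, -3.0, 1.8, 0, 0], [1.2, -3.0, 1.8, 0, 0], [0, 0, 0, 0, 0]]]'

```text
clock: 11.75
position: [383.0, 95.6, 310.2]
ee_rot: [0.763, -0.571, 0.198, -0.228]
contact_force: [-0.0, -0.7, -1.6]
gripper_width: 14.4
```

```bash
python3 - <<'E'
from h import *
T=show([400,50,260])
E
```

```text
t 11.75 j [ 0.888 -0.424 -0.928  0.625 -0.662 -1.023] w 14.4 F [-0.  -0.7 -1.6]
p [383.   95.6 310.2] z [ 0.5627  0.1215 -0.8177] x [ 0.269 -0.962  0.042]
shift cm [4.63 2.66 4.51]
```

Call:
send_rows --steps '[[[0, 0, 0, 0, 0], [0, 0, 0, 0, 0], [0, 0, 0, 0, 0], [0, 0, 0, 0, 0], [0, 0, 0, 0, 0], [0, 0, 0, 0, 0]]]'

```text
clock: 12.25
position: [383.4, 97.3, 321.8]
ee_rot: [0.76, -0.571, 0.198, -0.239]
contact_force: [0.1, 0.5, -0.7]
gripper_width: 14.5
```

```bash
python3 - <<'E'
from h import *
T=show([400,50,260])
E
```

```text
t 12.25 j [ 0.893 -0.44  -0.914  0.622 -0.67  -1.023] w 14.5 F [ 0.1  0.5 -0.7]
p [383.4  97.3 321.8] z [ 0.5747  0.1373 -0.8067] x [ 0.269 -0.963  0.027]
shift cm [4.83 3.46 5.3 ]
```

```bash
python3 - <<'E'
from h import *
T=show()
C=cam("scene"); z=np.load("pics/scene0.npz"); d=z["d"]; P=cloud(d,C)
for u,v in((300,20),(350,10),(400,30),(440,120),(490,60),(500,150),(480,180),(300,70),(330,60),(508,20)): print((u,v),P[v,u].round(0),d[v,u].round(0))
im,d2,C2=grab("scene","scene1")
C2=cam("top"); P2=cloud(np.load("pics/top0.npz")["d"],C2)
for u,v in((480,320),(510,380),(20,360),(300,380),(400,380)): print((u,v),P2[v,u].round(0))
E
```

```text
t 12.25 j [ 0.893 -0.44  -0.914  0.622 -0.67  -1.023] w 14.5 F [ 0.1  0.5 -0.7]
p [383.4  97.3 321.8] z [ 0.5747  0.1373 -0.8067] x [ 0.269 -0.963  0.027]
(300, 20) [ -849. -1196.    13.] 2700.0
(350, 10) [-505. -582.  224.] 2011.0
(400, 30) [-1804. -1109.  -207.] 3296.0
(440, 120) [-1798.  -661.  -753.] 3319.0
(490, 60) [-1816.  -449.  -269.] 2928.0
(500, 150) [-195.  278.    0.] 1431.0
(480, 180) [  9. 316.  -2.] 1296.0
(300, 70) [1199.  707.  710.] 0.0
(330, 60) [-1049. -1108.  -249.] 2901.0
(508, 20) [-1794.  -407.   -16.] 2749.0
(480, 320) [ 302. -532.    4.]
(510, 380) [ 166. -593.   -1.]
(20, 360) [199. 557.   1.]
(300, 380) [ 167. -101.   -3.]
(400, 380) [ 168. -333.   -3.]
```

```bash
cat >> h.py <<'E'
def plan(way,turns=0,step=38,T=None,n=10):
    "rows (tool axes, cm) through world waypoints, turning in all by turns"
    T=pose() if T is None else T.copy(); segs=[]; p=T[:3,3].copy()
    for w in way:
        k=max(1,int(np.ceil(np.linalg.norm(np.array(w)-p)/step))); segs+=[(np.array(w)-p)/k]*k; p=np.array(w,float)
    Rm=T[:3,:3]; th=turns/len(segs); out=[]
    for s in segs:
        out.append([round(float(v),1) for v in Rm.T@s/10]+[round(th,3)]); Rm=Rm@R.from_rotvec([0,0,th]).as_matrix()
    for i in range(0,len(out),n): print(out[i:i+n])
E
python3 - <<'E'
from h import *
plan([(300,350,420),(0,480,480),(-350,400,520),(-600,280,560)],turns=-2.6)
E
```

```text
[[-3.3, -0.7, -1.2, -0.074], [-3.2, -0.9, -1.2, -0.074], [-3.2, -1.1, -1.2, -0.074], [-3.1, -1.4, -1.2, -0.074], [-3.0, -1.6, -1.2, -0.074], [-2.8, -1.8, -1.2, -0.074], [-2.7, -2.0, -1.2, -0.074], [-2.5, -2.2, -1.2, -0.074], [-2.9, 0.3, -2.3, -0.074], [-2.9, 0.0, -2.3, -0.074]]
[[-2.9, -0.2, -2.3, -0.074], [-2.9, -0.4, -2.3, -0.074], [-2.9, -0.6, -2.3, -0.074], [-2.8, -0.8, -2.3, -0.074], [-2.7, -1.0, -2.3, -0.074], [-2.7, -1.2, -2.3, -0.074], [-2.6, -1.4, -2.3, -0.074], [-2.6, 0.7, -2.4, -0.074], [-2.6, 0.5, -2.4, -0.074], [-2.6, 0.3, -2.4, -0.074]]
[[-2.7, 0.1, -2.4, -0.074], [-2.7, -0.1, -2.4, -0.074], [-2.6, -0.3, -2.4, -0.074], [-2.6, -0.5, -2.4, -0.074], [-2.6, -0.7, -2.4, -0.074], [-2.5, -0.9, -2.4, -0.074], [-2.4, -1.1, -2.4, -0.074], [-2.5, -0.5, -2.4, -0.074], [-2.5, -0.7, -2.4, -0.074], [-2.4, -0.8, -2.4, -0.074]]
[[-2.3, -1.0, -2.4, -0.074], [-2.3, -1.2, -2.4, -0.074], [-2.2, -1.4, -2.4, -0.074], [-2.0, -1.5, -2.4, -0.074], [-1.9, -1.7, -2.4, -0.074]]
```

Call:
send_rows --steps '[[[-3.3, -0.7, -1.2, -0.08, 0], [-3.2, -0.9, -1.2, -0.08, 0], [-3.2, -1.1, -1.2, -0.08, 0], [-3.1, -1.4, -1.2, -0.08, 0], [-3.0, -1.6, -1.2, -0.08, 0], [-2.8, -1.8, -1.2, -0.08, 0], [-2.7, -2.0, -1.2, -0.08, 0], [-2.5, -2.2, -1.2, -0.08, 0], [-2.9, 0.3, -2.3, -0.08, 0], [-2.9, 0.0, -2.3, -0.08, 0]]]'

```text
clock: 13.13
position: [215.0, 379.3, 433.5]
ee_rot: [0.925, -0.219, 0.278, -0.138]
contact_force: [0.9, 1.3, -1.4]
gripper_width: 14.2
```

```bash
python3 - <<'E'
from h import *
show(); plan([(0,480,480),(-350,400,520),(-600,280,560)],turns=-1.8)
E
```

```text
t 13.13 j [ 1.822 -0.202 -0.521  0.653 -1.327 -0.905] w 14.2 F [ 0.9  1.3 -1.4]
p [215.  379.3 433.5] z [ 0.5744  0.1342 -0.8075] x [ 0.75  -0.483  0.453]
[[-2.7, -0.5, -2.1, -0.072], [-2.7, -0.7, -2.1, -0.072], [-2.6, -0.9, -2.1, -0.072], [-2.5, -1.1, -2.1, -0.072], [-2.4, -1.2, -2.1, -0.072], [-2.4, -1.4, -2.1, -0.072], [-2.2, -1.6, -2.1, -0.072], [-2.6, 0.5, -2.4, -0.072], [-2.6, 0.3, -2.4, -0.072], [-2.7, 0.1, -2.4, -0.072]]
[[-2.7, -0.1, -2.4, -0.072], [-2.6, -0.3, -2.4, -0.072], [-2.6, -0.5, -2.4, -0.072], [-2.6, -0.7, -2.4, -0.072], [-2.5, -0.8, -2.4, -0.072], [-2.5, -1.0, -2.4, -0.072], [-2.4, -1.2, -2.4, -0.072], [-2.5, -0.6, -2.4, -0.072], [-2.4, -0.8, -2.4, -0.072], [-2.4, -0.9, -2.4, -0.072]]
[[-2.3, -1.1, -2.4, -0.072], [-2.2, -1.3, -2.4, -0.072], [-2.1, -1.4, -2.4, -0.072], [-2.0, -1.6, -2.4, -0.072], [-1.9, -1.7, -2.4, -0.072]]
```

Call:
send_rows --steps '[[[-2.7, -0.5, -2.1, -0.07, 0], [-2.7, -0.7, -2.1, -0.07, 0], [-2.6, -0.9, -2.1, -0.07, 0], [-2.5, -1.1, -2.1, -0.07, 0], [-2.4, -1.2, -2.1, -0.07, 0], [-2.4, -1.4, -2.1, -0.07, 0], [-2.2, -1.6, -2.1, -0.07, 0], [-2.6, 0.5, -2.4, -0.07, 0], [-2.6, 0.3, -2.4, -0.07, 0], [-2.7, 0.1, -2.4, -0.07, 0]]]'

```text
clock: 13.97
position: [-130.9, 455.1, 492.4]
ee_rot: [0.941, 0.139, 0.308, -0.033]
contact_force: [0.1, 1.2, -0.2]
gripper_width: 14.2
```

```bash
python3 - <<'E'
from h import *
show(); plan([(-350,440,520),(-600,290,560),(-760,310,600)],turns=-1.2)
E
```

```text
t 13.97 j [ 2.481  0.109 -0.046  0.5   -1.805 -0.597] w 14.2 F [ 0.1  1.2 -0.2]
p [-130.9  455.1  492.4] z [ 0.5705  0.1469 -0.808 ] x [0.772 0.241 0.589]
[[-2.6, -0.8, -2.5, -0.063], [-2.6, -0.9, -2.5, -0.063], [-2.5, -1.1, -2.5, -0.063], [-2.4, -1.3, -2.5, -0.063], [-2.3, -1.4, -2.5, -0.063], [-2.2, -1.5, -2.5, -0.063], [-2.7, -0.1, -2.5, -0.063], [-2.7, -0.3, -2.5, -0.063], [-2.7, -0.4, -2.5, -0.063], [-2.7, -0.6, -2.5, -0.063]]
[[-2.6, -0.8, -2.5, -0.063], [-2.6, -0.9, -2.5, -0.063], [-2.5, -1.1, -2.5, -0.063], [-2.4, -1.2, -2.5, -0.063], [-0.2, -2.3, -2.4, -0.063], [-0.1, -2.3, -2.4, -0.063], [0.1, -2.3, -2.4, -0.063], [0.2, -2.3, -2.4, -0.063], [0.3, -2.3, -2.4, -0.063]]
```

```bash
python3 - <<'E'
from h import *
T=pose(); plan([(-350,420,520),(-600,270,560)]); w2t(T,[-26,10,26])
E
```

```text
[[-2.7, -0.5, -2.5, 0.0], [-2.7, -0.5, -2.5, 0.0], [-2.7, -0.5, -2.5, 0.0], [-2.7, -0.5, -2.5, 0.0], [-2.7, -0.5, -2.5, 0.0], [-2.7, -0.5, -2.5, 0.0], [-2.6, 0.9, -2.5, 0.0], [-2.6, 0.9, -2.5, 0.0], [-2.6, 0.9, -2.5, 0.0], [-2.6, 0.9, -2.5, 0.0]]
[[-2.6, 0.9, -2.5, 0.0], [-2.6, 0.9, -2.5, 0.0], [-2.6, 0.9, -2.5, 0.0], [-2.6, 0.9, -2.5, 0.0]]
world [-26, 10, 26] -> tool cm [-0.24 -1.63 -3.44]
```

Call:
send_rows --steps '[[[-2.7, -0.5, -2.5, 0, 0], [-2.7, -0.5, -2.5, 0, 0], [-2.7, -0.5, -2.5, 0, 0], [-2.7, -0.5, -2.5, 0, 0], [-2.7, -0.5, -2.5, 0, 0], [-2.7, -0.5, -2.5, 0, 0], [-2.6, 0.9, -2.5, 0, 0], [-2.6, 0.9, -2.5, 0, 0], [-2.6, 0.9, -2.5, 0, 0], [-2.6, 0.9, -2.5, 0, 0]]]'

```text
clock: 14.8
position: [-500.2, 330.6, 536.9]
ee_rot: [0.939, 0.15, 0.309, -0.034]
contact_force: [0.2, 1.9, 0.1]
gripper_width: 14.6
```

```bash
python3 - <<'E'
from h import *
T=show(); w2t(T,[-26,10,26],[-30,12,15])
E
```

```text
t 14.8 j [ 2.947  0.585  0.797  0.371 -2.327 -0.877] w 14.6 F [0.2 1.9 0.1]
p [-500.2  330.6  536.9] z [ 0.5689  0.1568 -0.8073] x [0.764 0.261 0.589]
world [-26, 10, 26] -> tool cm [-0.19 -1.67 -3.42]
world [-30, 12, 15] -> tool cm [-1.1  -2.01 -2.73]
```

Call:
send_rows --steps '[[[-1.1, -2.0, -2.7, 0, 0], [-1.1, -2.0, -2.7, 0, 0], [-1.1, -2.0, -2.7, 0, 0], [-1.1, -2.0, -2.7, 0, 0], [-0.6, -1.9, -3.1, 0, 0], [-0.6, -1.9, -3.1, 0, 0], [-0.6, -1.9, -3.1, 0, 0], [-0.6, -1.9, -3.1, 0, 0]]]'

```text
clock: 15.47
position: [-578.9, 318.5, 527.3]
ee_rot: [0.942, 0.154, 0.297, -0.02]
contact_force: [-0.3, 0.4, -2.1]
gripper_width: 14.4
```

```bash
python3 - <<'E'
from h import *
T=show(); w2t(T,[-26,10,26],[-30,12,15])
E
```

```text
t 15.47 j [ 2.964  0.905  1.406  0.446 -2.592 -0.749] w 14.4 F [-0.3  0.4 -2.1]
p [-578.9  318.5  527.3] z [ 0.5536  0.1299 -0.8226] x [0.776 0.278 0.566]
world [-26, 10, 26] -> tool cm [-0.27 -1.6  -3.45]
world [-30, 12, 15] -> tool cm [-1.15 -1.97 -2.74]
```

Call:
send_rows --steps '[[[-0.6, -1.8, -3.1, 0, 0], [-0.6, -1.8, -3.1, 0, 0], [-0.6, -1.8, -3.1, 0, 0], [-0.6, -1.8, -3.1, 0, 0], [-0.6, -1.8, -3.1, 0, 0], [-0.6, -1.8, -3.1, 0, 0], [-0.6, -1.8, -3.1, 0, 0], [-0.6, -1.8, -3.1, 0, 0]]]'

```text
clock: 16.13
position: [-588.0, 307.4, 539.1]
ee_rot: [0.951, 0.158, 0.262, -0.044]
contact_force: [-1.0, 0.6, -2.1]
gripper_width: 14.2
```

```bash
python3 - <<'E'
from h import *
T=show(); w2t(T,[-26,10,26],[-30,12,15],[-35,0,15])
E
```

```text
t 16.13 j [ 2.991  0.874  1.405  0.435 -2.544 -0.784] w 14.2 F [-1.   0.6 -2.1]
p [-588.   307.4  539.1] z [ 0.485   0.1659 -0.8586] x [0.813 0.277 0.513]
world [-26, 10, 26] -> tool cm [-0.5  -1.79 -3.33]
world [-30, 12, 15] -> tool cm [-1.34 -2.11 -2.54]
world [-35, 0, 15] -> tool cm [-2.08 -1.13 -2.99]
```

```bash
python3 - <<'E'
from h import *
T=show(); w2t(T,[-37,15,-8],[-37,15,0])
E
```

```text
t 16.13 j [ 2.991  0.874  1.405  0.435 -2.544 -0.784] w 14.2 F [-1.   0.6 -2.1]
p [-588.   307.4  539.1] z [ 0.485   0.1659 -0.8586] x [0.813 0.277 0.513]
world [-37, 15, -8] -> tool cm [-3.   -2.61 -0.86]
world [-37, 15, 0] -> tool cm [-2.59 -2.61 -1.55]
```

Call:
send_rows --steps '[[[-2.6, -2.6, -1.5, 0, 0], [-2.6, -2.6, -1.5, 0, 0], [-2.6, -2.6, -1.5, 0, 0], [-2.6, -2.6, -1.5, 0, 0], [-2.6, -2.6, -1.5, 0, 0], [-2.6, -2.6, -1.5, 0, 0], [-2.6, -2.6, -1.5, 0, 0], [-2.6, -2.6, -1.5, 0, 0]]]'

```text
clock: 16.8
position: [-695.7, 360.5, 421.9]
ee_rot: [0.955, 0.171, 0.218, -0.107]
contact_force: [1.4, -0.2, -0.5]
gripper_width: 14.6
```

```bash
python3 - <<'E'
from h import *
T=show(); w2t(T,[-37,15,-8],[-37,15,0],[-37,15,10])
E
```

```text
t 16.8 j [ 2.98   1.015  1.407  0.454 -2.268 -0.813] w 14.6 F [ 1.4 -0.2 -0.5]
p [-695.7  360.5  421.9] z [ 0.3797  0.2783 -0.8822] x [0.846 0.281 0.453]
world [-37, 15, -8] -> tool cm [-3.07 -2.66 -0.28]
world [-37, 15, 0] -> tool cm [-2.71 -2.76 -0.99]
world [-37, 15, 10] -> tool cm [-2.26 -2.89 -1.87]
```

Call:
send_rows --steps '[[[-3.3, -1.4, -1.3, 0, 0], [-3.3, -1.4, -1.3, 0, 0], [-3.3, -1.4, -1.3, 0, 0], [-3.3, -1.4, -1.3, 0, 0], [-3.3, -1.4, -1.3, 0, 0], [-3.3, -1.4, -1.3, 0, 0], [-3.3, -1.4, -1.3, 0, 0], [-3.3, -1.4, -1.3, 0, 0]]]'

```text
clock: 17.47
position: [-813.7, 307.8, 318.9]
ee_rot: [0.955, 0.185, 0.161, -0.165]
contact_force: [-0.8, 0.6, -0.9]
gripper_width: 14.3
```

```bash
python3 - <<'E'
from h import *
T=show(); w2t(T,[-37,15,-8],[-40,0,0],[-37,15,10])
E
```

```text
t 17.47 j [ 3.083  1.129  1.407  0.453 -2.05  -0.958] w 14.3 F [-0.8  0.6 -0.9]
p [-813.7  307.8  318.9] z [ 0.2465  0.3745 -0.8938] x [0.879 0.301 0.369]
world [-37, 15, -8] -> tool cm [-3.1  -2.62  0.36]
world [-40, 0, 0] -> tool cm [-3.52 -1.63 -0.99]
world [-37, 15, 10] -> tool cm [-2.43 -3.08 -1.24]
```

```bash
python3 - <<'E'
from h import *
plan([(-450,450,440),(0,560,450),(400,400,450)],turns=1.5,step=40)
E
```

```text
[[3.7, -0.1, 0.3, 0.044], [3.7, -0.2, 0.3, 0.044], [3.7, -0.4, 0.3, 0.044], [3.7, -0.6, 0.3, 0.044], [3.6, -0.7, 0.3, 0.044], [3.6, -0.9, 0.3, 0.044], [3.6, -1.0, 0.3, 0.044], [3.5, -1.2, 0.3, 0.044], [3.5, -1.3, 0.3, 0.044], [3.4, -1.5, 0.3, 0.044]]
[[3.3, -1.6, 0.3, 0.044], [3.5, -1.1, 1.2, 0.044], [3.5, -1.2, 1.2, 0.044], [3.4, -1.4, 1.2, 0.044], [3.3, -1.5, 1.2, 0.044], [3.3, -1.7, 1.2, 0.044], [3.2, -1.8, 1.2, 0.044], [3.1, -1.9, 1.2, 0.044], [3.0, -2.1, 1.2, 0.044], [2.9, -2.2, 1.2, 0.044]]
[[2.8, -2.3, 1.2, 0.044], [2.7, -2.5, 1.2, 0.044], [2.6, -2.6, 1.2, 0.044], [3.8, -0.9, 0.4, 0.044], [3.8, -1.1, 0.4, 0.044], [3.7, -1.2, 0.4, 0.044], [3.6, -1.4, 0.4, 0.044], [3.6, -1.5, 0.4, 0.044], [3.5, -1.7, 0.4, 0.044], [3.4, -1.9, 0.4, 0.044]]
[[3.3, -2.0, 0.4, 0.044], [3.3, -2.1, 0.4, 0.044], [3.2, -2.3, 0.4, 0.044], [3.1, -2.4, 0.4, 0.044]]
```

Call:
send_rows --steps '[[[3.7, -0.1, 0.3, 0.044, 0], [3.7, -0.2, 0.3, 0.044, 0], [3.7, -0.4, 0.3, 0.044, 0], [3.7, -0.6, 0.3, 0.044, 0], [3.6, -0.7, 0.3, 0.044, 0], [3.6, -0.9, 0.3, 0.044, 0], [3.6, -1.0, 0.3, 0.044, 0], [3.5, -1.2, 0.3, 0.044, 0], [3.5, -1.3, 0.3, 0.044, 0], [3.4, -1.5, 0.3, 0.044, 0]]]'

```text
clock: 18.3
position: [-526.2, 437.9, 406.3]
ee_rot: [0.971, -0.005, 0.132, -0.2]
contact_force: [-0.5, 0.5, -0.1]
gripper_width: 14.4
```

Call:
send_rows --steps '[[[3.3, -1.6, 0.3, 0.044, 0], [3.5, -1.1, 1.2, 0.044, 0], [3.5, -1.2, 1.2, 0.044, 0], [3.4, -1.4, 1.2, 0.044, 0], [3.3, -1.5, 1.2, 0.044, 0], [3.3, -1.7, 1.2, 0.044, 0], [3.2, -1.8, 1.2, 0.044, 0], [3.1, -1.9, 1.2, 0.044, 0], [3.0, -2.1, 1.2, 0.044, 0], [2.9, -2.2, 1.2, 0.044, 0]]]'

```text
clock: 19.13
position: [-142.2, 554.0, 450.2]
ee_rot: [0.943, -0.226, 0.065, -0.237]
contact_force: [-0.1, 0.1, -0.2]
gripper_width: 14.5
```

```bash
python3 - <<'E'
from h import *
show();plan([(80,560,450),(400,400,450),(560,0,450),(400,-420,430)],turns=1.5,step=40)
E
```

```text
t 19.13 j [ 2.324  0.052 -0.157  0.499 -1.238 -1.359] w 14.5 F [-0.1  0.1 -0.2]
p [-142.2  554.   450.2] z [ 0.2295  0.4167 -0.8796] x [ 0.89  -0.457  0.016]
[[3.2, -1.5, 0.9, 0.039], [3.2, -1.7, 0.9, 0.039], [3.1, -1.8, 0.9, 0.039], [3.0, -1.9, 0.9, 0.039], [3.0, -2.0, 0.9, 0.039], [2.9, -2.1, 0.9, 0.039], [3.9, -0.9, 0.1, 0.039], [3.8, -1.1, 0.1, 0.039], [3.8, -1.2, 0.1, 0.039], [3.7, -1.4, 0.1, 0.039]]
[[3.7, -1.5, 0.1, 0.039], [3.6, -1.7, 0.1, 0.039], [3.5, -1.8, 0.1, 0.039], [3.5, -2.0, 0.1, 0.039], [3.4, -2.1, 0.1, 0.039], [3.7, 0.2, -1.2, 0.039], [3.7, 0.1, -1.2, 0.039], [3.7, -0.0, -1.2, 0.039], [3.7, -0.2, -1.2, 0.039], [3.7, -0.3, -1.2, 0.039]]
[[3.7, -0.5, -1.2, 0.039], [3.7, -0.6, -1.2, 0.039], [3.7, -0.8, -1.2, 0.039], [3.6, -0.9, -1.2, 0.039], [3.6, -1.1, -1.2, 0.039], [3.5, -1.2, -1.2, 0.039], [3.1, 1.4, -1.6, 0.039], [3.1, 1.3, -1.6, 0.039], [3.2, 1.1, -1.6, 0.039], [3.2, 1.0, -1.6, 0.039]]
[[3.3, 0.9, -1.6, 0.039], [3.3, 0.8, -1.6, 0.039], [3.3, 0.6, -1.6, 0.039], [3.3, 0.5, -1.6, 0.039], [3.4, 0.4, -1.6, 0.039], [3.4, 0.2, -1.6, 0.039], [3.4, 0.1, -1.6, 0.039], [3.4, -0.0, -1.6, 0.039]]
```

Call:
send_rows --steps '[[[3.2, -1.5, 0.9, 0.04, 0], [3.2, -1.7, 0.9, 0.04, 0], [3.1, -1.8, 0.9, 0.04, 0], [3.0, -1.9, 0.9, 0.04, 0], [3.0, -2.0, 0.9, 0.04, 0], [2.9, -2.1, 0.9, 0.04, 0], [3.9, -0.9, 0.1, 0.04, 0], [3.8, -1.1, 0.1, 0.04, 0], [3.8, -1.2, 0.1, 0.04, 0], [3.7, -1.4, 0.1, 0.04, 0]]]'

```text
clock: 19.97
position: [240.0, 483.8, 457.9]
ee_rot: [0.872, -0.414, 0.007, -0.26]
contact_force: [1.3, 1.0, -0.7]
gripper_width: 14.3
```

Call:
send_rows --steps '[[[3.7, -1.5, 0.1, 0.04, 0], [3.6, -1.7, 0.1, 0.04, 0], [3.5, -1.8, 0.1, 0.04, 0], [3.5, -2.0, 0.1, 0.04, 0], [3.4, -2.1, 0.1, 0.04, 0], [3.7, 0.2, -1.2, 0.04, 0], [3.7, 0.1, -1.2, 0.04, 0], [3.7, 0, -1.2, 0.04, 0], [3.7, -0.2, -1.2, 0.04, 0], [3.7, -0.3, -1.2, 0.04, 0]]]'

```text
clock: 20.8
position: [497.0, 193.3, 455.2]
ee_rot: [0.766, -0.581, -0.042, -0.272]
contact_force: [1.4, -0.0, -0.9]
gripper_width: 15.1
```

```bash
python3 - <<'E'
from h import *
show();plan([(520,0,450),(400,-400,430),(0,-560,400)],turns=1.1,step=40)
E
```

```text
t 20.8 j [ 0.494 -0.048  0.03  -0.318 -1.185 -0.172] w 15.1 F [ 1.4 -0.  -0.9]
p [497.  193.3 455.2] z [ 0.253   0.4656 -0.8481] x [ 0.32  -0.867 -0.381]
[[3.5, 0.3, -1.6, 0.041], [3.5, 0.2, -1.6, 0.041], [3.6, 0.0, -1.6, 0.041], [3.6, -0.1, -1.6, 0.041], [3.5, -0.3, -1.6, 0.041], [3.2, 1.1, -1.8, 0.041], [3.2, 1.0, -1.8, 0.041], [3.2, 0.8, -1.8, 0.041], [3.3, 0.7, -1.8, 0.041], [3.3, 0.6, -1.8, 0.041]]
[[3.3, 0.4, -1.8, 0.041], [3.3, 0.3, -1.8, 0.041], [3.3, 0.2, -1.8, 0.041], [3.3, 0.0, -1.8, 0.041], [3.3, -0.1, -1.8, 0.041], [3.3, -0.3, -1.8, 0.041], [2.4, 2.8, -1.4, 0.041], [2.5, 2.7, -1.4, 0.041], [2.6, 2.6, -1.4, 0.041], [2.7, 2.5, -1.4, 0.041]]
[[2.8, 2.4, -1.4, 0.041], [2.9, 2.3, -1.4, 0.041], [3.0, 2.1, -1.4, 0.041], [3.1, 2.0, -1.4, 0.041], [3.2, 1.9, -1.4, 0.041], [3.2, 1.8, -1.4, 0.041], [3.3, 1.6, -1.4, 0.041]]
```

Call:
send_rows --steps '[[[3.5, 0.3, -1.6, 0.04, 0], [3.5, 0.2, -1.6, 0.04, 0], [3.6, 0, -1.6, 0.04, 0], [3.6, -0.1, -1.6, 0.04, 0], [3.5, -0.3, -1.6, 0.04, 0], [3.2, 1.1, -1.8, 0.04, 0], [3.2, 1.0, -1.8, 0.04, 0], [3.2, 0.8, -1.8, 0.04, 0], [3.3, 0.7, -1.8, 0.04, 0], [3.3, 0.6, -1.8, 0.04, 0]]]'

```text
clock: 21.63
position: [459.7, -206.4, 450.3]
ee_rot: [-0.628, 0.727, 0.081, 0.266]
contact_force: [1.0, -0.3, 0.1]
gripper_width: 14.4
```

Call:
send_rows --steps '[[[3.3, 0.4, -1.8, 0.04, 0], [3.3, 0.3, -1.8, 0.04, 0], [3.3, 0.2, -1.8, 0.04, 0], [3.3, 0, -1.8, 0.04, 0], [3.3, -0.1, -1.8, 0.04, 0], [3.3, -0.3, -1.8, 0.04, 0], [2.4, 2.8, -1.4, 0.04, 0], [2.5, 2.7, -1.4, 0.04, 0], [2.6, 2.6, -1.4, 0.04, 0], [2.7, 2.5, -1.4, 0.04, 0]]]'

```text
clock: 22.47
position: [230.6, -498.1, 430.3]
ee_rot: [-0.462, 0.845, 0.121, 0.242]
contact_force: [-0.1, -0.6, -0.5]
gripper_width: 14.5
```

```bash
python3 - <<'E'
from h import *
T=show();plan([(0,-560,400),(-30,-720,400)],turns=0,step=40); w2t(T,[-3,-40,-5],[-3,-38,12])
E
```

```text
t 22.47 j [-1.129  0.357  0.528 -0.516 -1.984  0.405] w 14.5 F [-0.1 -0.6 -0.5]
p [ 230.6 -498.1  430.3] z [ 0.2972  0.4281 -0.8535] x [-0.457 -0.721 -0.521]
[[2.4, 2.3, -1.0, 0.0], [2.4, 2.3, -1.0, 0.0], [2.4, 2.3, -1.0, 0.0], [2.4, 2.3, -1.0, 0.0], [2.4, 2.3, -1.0, 0.0], [2.4, 2.3, -1.0, 0.0], [2.4, 2.3, -1.0, 0.0], [2.6, -1.2, -1.5, 0.0], [2.6, -1.2, -1.5, 0.0], [2.6, -1.2, -1.5, 0.0]]
[[2.6, -1.2, -1.5, 0.0], [2.6, -1.2, -1.5, 0.0]]
world [-3, -40, -5] -> tool cm [ 3.28 -1.92 -1.37]
world [-3, -38, 12] -> tool cm [ 2.25 -1.84 -2.74]
```

Call:
send_rows --steps '[[[2.4, 2.3, -1, 0, 0], [2.4, 2.3, -1, 0, 0], [2.4, 2.3, -1, 0, 0], [2.4, 2.3, -1, 0, 0], [2.4, 2.3, -1, 0, 0], [2.4, 2.3, -1, 0, 0], [2.8, -1.4, -1.8, 0, 0], [2.8, -1.4, -1.8, 0, 0], [2.8, -1.4, -1.8, 0, 0], [2.8, -1.4, -1.8, 0, 0]]]'

```text
clock: 23.3
position: [-19.9, -689.9, 419.3]
ee_rot: [-0.455, 0.852, 0.111, 0.234]
contact_force: [1.1, -2.8, 0.4]
gripper_width: 14.4
```

Call:
send_rows --steps '[[[3.2, -1.9, -1.6, 0, 0], [3.2, -1.9, -1.6, 0, 0], [3.2, -1.9, -1.6, 0, 0], [3.2, -1.9, -1.6, 0, 0], [3.2, -1.9, -1.6, 0, 0], [3.2, -1.9, -1.6, 0, 0]]]'

```text
clock: 23.8
position: [-34.8, -786.6, 323.9]
ee_rot: [-0.447, 0.865, 0.076, 0.215]
contact_force: [0.7, 0.2, -0.1]
gripper_width: 14.3
```

```bash
python3 - <<'E'
from h import *
T=show(); w2t(T,[0,-40,-5],[0,-40,0],[0,-38,12],[0,-30,25])
E
```

```text
t 23.8 j [-1.548  0.979  1.407 -0.428 -2.292  0.693] w 14.3 F [ 0.7  0.2 -0.1]
p [ -34.8 -786.6  323.9] z [ 0.3043  0.3243 -0.8957] x [-0.509 -0.74  -0.441]
world [0, -40, -5] -> tool cm [ 3.18 -2.33 -0.85]
world [0, -40, 0] -> tool cm [ 2.96 -2.36 -1.3 ]
world [0, -38, 12] -> tool cm [ 2.28 -2.31 -2.31]
world [0, -30, 25] -> tool cm [ 1.12 -1.92 -3.21]
```

Call:
send_rows --steps '[[[2.0, -2.2, -2.5, 0, 0], [2.0, -2.2, -2.5, 0, 0], [2.0, -2.2, -2.5, 0, 0], [2.0, -2.2, -2.5, 0, 0], [2.0, -2.2, -2.5, 0, 0], [2.0, -2.2, -2.5, 0, 0], [2.0, -2.2, -2.5, 0, 0], [2.0, -2.2, -2.5, 0, 0]]]'

```text
clock: 24.47
position: [-9.9, -827.4, 342.6]
ee_rot: [-0.438, 0.882, -0.004, 0.175]
contact_force: [0.6, 0.5, 0.1]
gripper_width: 14.2
```

```bash
python3 - <<'E'
from h import *
T=show(); w2t(T,[0,-40,-5],[0,-40,0],[0,-38,12],[0,-30,25])
E
```

```text
t 24.47 j [-1.519  0.949  1.407 -0.386 -2.13   0.68 ] w 14.2 F [0.6 0.5 0.1]
p [  -9.9 -827.4  342.6] z [ 0.3117  0.1454 -0.939 ] x [-0.555 -0.774 -0.304]
world [0, -40, -5] -> tool cm [ 3.25 -2.38 -0.11]
world [0, -40, 0] -> tool cm [ 3.1  -2.46 -0.58]
world [0, -38, 12] -> tool cm [ 2.58 -2.53 -1.68]
world [0, -30, 25] -> tool cm [ 1.56 -2.25 -2.78]
```

Call:
send_rows --steps '[[[2.9, 0.9, -2.2, 0, 0], [2.9, 0.9, -2.2, 0, 0], [2.9, 0.9, -2.2, 0, 0], [2.9, 0.9, -2.2, 0, 0], [2.9, 0.9, -2.2, 0, 0], [2.8, -1.5, -2.6, 0, 0], [2.8, -1.5, -2.6, 0, 0], [2.8, -1.5, -2.6, 0, 0], [2.8, -1.5, -2.6, 0, 0]]]'

```text
clock: 25.22
position: [-156.1, -836.2, 375.6]
ee_rot: [-0.431, 0.89, -0.086, 0.121]
contact_force: [0.4, -0.1, -0.6]
gripper_width: 14.6
```

```bash
python3 - <<'E'
from h import *
T=show(); w2t(T,[-12,-35,10],[-10,-30,25])
E
```

```text
t 25.22 j [-1.68   0.913  1.407 -0.332 -2.024  0.86 ] w 14.6 F [ 0.4 -0.1 -0.6]
p [-156.1 -836.2  375.6] z [ 0.2892 -0.0493 -0.956 ] x [-0.599 -0.789 -0.14 ]
world [-12, -35, 10] -> tool cm [ 3.34 -1.51 -1.13]
world [-10, -30, 25] -> tool cm [ 2.61 -1.74 -2.53]
```

Call:
send_rows --steps '[[[3.0, -1.6, -1.9, 0, 0], [3.0, -1.6, -1.9, 0, 0], [3.0, -1.6, -1.9, 0, 0]]]'

```text
clock: 25.47
position: [-164.9, -852.5, 386.2]
ee_rot: [-0.427, 0.891, -0.118, 0.097]
contact_force: [-0.2, -0.3, -0.3]
gripper_width: 14.9
```

```bash
python3 - <<'E'
from h import *
T=show(); plan([(150,-600,420),(430,-330,400),(590,-90,330)],turns=-0.5,step=40)
E
```

```text
t 25.47 j [-1.685  0.904  1.407 -0.315 -1.956  0.873] w 14.9 F [-0.2 -0.3 -0.3]
p [-164.9 -852.5  386.2] z [ 0.2745 -0.1278 -0.953 ] x [-0.616 -0.785 -0.072]
[[-3.6, -0.8, 0.2, -0.017], [-3.6, -0.9, 0.2, -0.017], [-3.6, -0.9, 0.2, -0.017], [-3.5, -1.0, 0.2, -0.017], [-3.5, -1.1, 0.2, -0.017], [-3.5, -1.1, 0.2, -0.017], [-3.5, -1.2, 0.2, -0.017], [-3.5, -1.2, 0.2, -0.017], [-3.4, -1.3, 0.2, -0.017], [-3.4, -1.4, 0.2, -0.017]]
[[-3.4, -1.4, 0.2, -0.017], [-3.7, -1.1, 0.6, -0.017], [-3.7, -1.2, 0.6, -0.017], [-3.6, -1.2, 0.6, -0.017], [-3.6, -1.3, 0.6, -0.017], [-3.6, -1.3, 0.6, -0.017], [-3.6, -1.4, 0.6, -0.017], [-3.6, -1.5, 0.6, -0.017], [-3.5, -1.5, 0.6, -0.017], [-3.5, -1.6, 0.6, -0.017]]
[[-3.5, -1.6, 0.6, -0.017], [-3.5, -0.7, 1.0, -0.017], [-3.5, -0.7, 1.0, -0.017], [-3.5, -0.8, 1.0, -0.017], [-3.5, -0.9, 1.0, -0.017], [-3.5, -0.9, 1.0, -0.017], [-3.4, -1.0, 1.0, -0.017], [-3.4, -1.0, 1.0, -0.017], [-3.4, -1.1, 1.0, -0.017]]
```

Call:
send_rows --steps '[[[-3.6, -0.8, 0.2, -0.02, 0], [-3.6, -0.9, 0.2, -0.02, 0], [-3.6, -0.9, 0.2, -0.02, 0], [-3.5, -1.0, 0.2, -0.02, 0], [-3.5, -1.1, 0.2, -0.02, 0], [-3.5, -1.1, 0.2, -0.02, 0], [-3.5, -1.2, 0.2, -0.02, 0], [-3.5, -1.2, 0.2, -0.02, 0], [-3.4, -1.3, 0.2, -0.02, 0], [-3.4, -1.4, 0.2, -0.02, 0]]]'

```text
clock: 26.3
position: [120.3, -628.7, 397.0]
ee_rot: [-0.512, 0.845, -0.126, 0.087]
contact_force: [0.1, -0.1, -0.7]
gripper_width: 14.1
```

Call:
send_rows --steps '[[[-3.4, -1.4, 0.2, -0.02, 0], [-3.7, -1.1, 0.6, -0.02, 0], [-3.7, -1.2, 0.6, -0.02, 0], [-3.6, -1.2, 0.6, -0.02, 0], [-3.6, -1.3, 0.6, -0.02, 0], [-3.6, -1.3, 0.6, -0.02, 0], [-3.6, -1.4, 0.6, -0.02, 0], [-3.6, -1.5, 0.6, -0.02, 0], [-3.5, -1.5, 0.6, -0.02, 0], [-3.5, -1.6, 0.6, -0.02, 0]]]'

```text
clock: 27.13
position: [405.1, -335.6, 385.4]
ee_rot: [-0.601, 0.782, -0.147, 0.075]
contact_force: [1.0, -1.2, -0.3]
gripper_width: 14.2
```

```bash
python3 - <<'E'
from h import *
T=show(); plan([(600,-90,250)],turns=-0.15,step=38)
E
```

```text
t 27.13 j [-0.37  -0.027 -0.176  0.026 -1.092  0.1  ] w 14.2 F [ 1.  -1.2 -0.3]
p [ 405.1 -335.6  385.4] z [ 0.2941 -0.1387 -0.9457] x [-0.267 -0.962  0.058]
[[-3.3, -0.9, 1.7, -0.017], [-3.3, -0.9, 1.7, -0.017], [-3.3, -1.0, 1.7, -0.017], [-3.2, -1.0, 1.7, -0.017], [-3.2, -1.1, 1.7, -0.017], [-3.2, -1.1, 1.7, -0.017], [-3.2, -1.2, 1.7, -0.017], [-3.2, -1.2, 1.7, -0.017], [-3.1, -1.3, 1.7, -0.017]]
```

Call:
send_rows --steps '[[[-3.3, -0.9, 1.7, -0.02, 0], [-3.3, -0.9, 1.7, -0.02, 0], [-3.3, -1.0, 1.7, -0.02, 0], [-3.2, -1.0, 1.7, -0.02, 0], [-3.2, -1.1, 1.7, -0.02, 0], [-3.2, -1.1, 1.7, -0.02, 0], [-3.2, -1.2, 1.7, -0.02, 0], [-3.0, -1.2, 1.5, -0.02, 0]]]'

```text
clock: 27.8
position: [586.0, -97.5, 270.8]
ee_rot: [-0.668, 0.723, -0.162, 0.073]
contact_force: [0.4, -1.2, -0.6]
gripper_width: 14.4
```

```bash
python3 - <<'E'
from h import *
T=show([608,-85,182]); w2t(T,[30,6,25],[20,0,0],[0,20,0],[0,0,-20])
E
```

```text
t 27.8 j [ 0.2    0.142 -0.377  0.288 -0.773 -0.457] w 14.4 F [ 0.4 -1.2 -0.6]
p [586.  -97.5 270.8] z [ 0.3228 -0.1365 -0.9366] x [-0.097 -0.989  0.111]
shift cm [-2.44  0.95  8.86]
world [30, 6, 25] -> tool cm [-0.61 -3.62 -1.46]
world [20, 0, 0] -> tool cm [-0.19 -1.88  0.65]
world [0, 20, 0] -> tool cm [-1.98  0.11 -0.27]
world [0, 0, -20] -> tool cm [-0.22  0.66  1.87]
```

```bash
cat >> h.py <<'E'
N=np.array([-.41,.103,.906]); N/=np.linalg.norm(N); C0=np.array([624.2,-73,86.4]); S0=np.array([644.8,-95.4,98.3])
def blob(im,uv,w=9):
    g=cv2.cvtColor(im,cv2.COLOR_BGR2GRAY).astype(float); u,v=np.round(uv).astype(int); s=g[v-w:v+w+1,u-w:u+w+1]
    t=np.clip(np.median(s)-18-s,0,None); yy,xx=np.mgrid[v-w:v+w+1,u-w:u+w+1]; return np.array([(xx*t).sum()/t.sum(),(yy*t).sum()/t.sum()]),int((t>0).sum())
E
python3 - <<'E'
from h import *
T=pose(); im,d,C=grab("wrist","w4"); 
for nm,s in(("up",S0),("low",np.array([587.6,-82,70.9]))):
    uv=proj(s,C)[0]; b,k=blob(im,uv); print(nm,uv.round(1),b.round(1),k,onplane([b],C,C0,N).round(1))
P=cloud(d,C); m=np.zeros(d.shape,np.uint8)
u0=proj(S0,C)[0].astype(int); q=P[u0[1]-12:u0[1]+40,u0[0]-12:u0[0]+60].reshape(-1,3); q=q[q[:,2]>40]; print("plane off",((q-C0)@N).round(1)[::97], np.median((q-C0)@N))
# plug in hand: handle dark, flange bright -> depth points near tool axis in tool frame
Q=(np.c_[P.reshape(-1,3),np.ones(P[...,0].size)]@np.linalg.inv(T).T)[:,:3].reshape(P.shape)
f=(abs(Q[...,2]-10)<6)&(np.hypot(Q[...,0],Q[...,1])<16)&(d>0); print("flange pts",f.sum(),Q[f].mean(0).round(1),Q[f].min(0).round(1),Q[f].max(0).round(1))
f=(Q[...,2]<-25)&(Q[...,2]>-50)&(np.hypot(Q[...,0],Q[...,1])<12)&(d>0); print("top pts",f.sum(),Q[f].mean(0).round(1),Q[f].min(0).round(1),Q[f].max(0).round(1))
cv2.imwrite("pics/w4c.png",cv2.resize(im[130:300,180:340],(640,680))[:600])
E
```

```text
up [255.9 191.3] [253.3 193.3] 45 [[647.5 -93.4  99.3]]
low [313.3 199.3] [309.5 202.3] 94 [[591.7 -78.9  72.4]]
plane off [ -1.4  -2.   -2.7  -0.7  -1.1  -1.6  -2.3  -1.3  -1.  -15.4  -1.5  -1.7
  -3.5  -2.2  -1.6  -0.8  -2.1 -20.3  -2.1  -0.9  -5.2  -3.2  -0.7  -1.3
  -2.2  -1.  170.5  -1.3  -2.2 172.4  -1.8  -3.3 176.8 188.   -2.  182.7
 192.5  -3.1 187.4] -1.7237949246355067
flange pts 376 [7.7 0.5 7.9] [ 1.7 -9.2  4. ] [10.9 10.3 12.4]
top pts 2134 [  1.2   0.3 -34. ] [ -9.9  -9.4 -49.8] [  9.8  10.2 -25. ]
```

View pics/w4c.png

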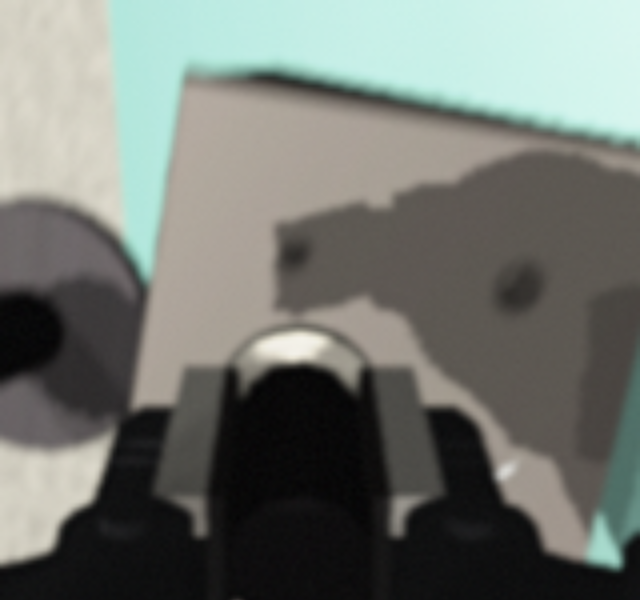

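```bash
python3 - <<'E'
from h import *
T=pose(); plan([(626,-87,153)],step=22)
E
```

```text
[[-0.4, 0.0, 2.0, 0.0], [-0.4, 0.0, 2.0, 0.0], [-0.4, 0.0, 2.0, 0.0], [-0.4, 0.0, 2.0, 0.0], [-0.4, 0.0, 2.0, 0.0], [-0.4, 0.0, 2.0, 0.0]]
```

Call:
send_rows --steps '[[[-0.4, 0, 2.0, 0, 0], [-0.4, 0, 2.0, 0, 0], [-0.4, 0, 2.0, 0, 0], [-0.4, 0, 2.0, 0, 0], [-0.4, 0, 2.0, 0, 0], [-0.3, 0, 1.5, 0, 0], [0, 0, 0, 0, 0]]]'

```text
clock: 28.43
position: [634.7, -75.9, 154.3]
ee_rot: [-0.676, 0.715, -0.163, 0.079]
contact_force: [-1.4, 0.0, 0.0]
gripper_width: 14.2
```

```bash
cat >> h.py <<'E'
def sock(name,S=np.array([646.5,-94.2,98.])):
    T=show(); im,d,C=grab("wrist",name); uv=proj(S,C)[0]; b,k=blob(im,uv); P=cloud(d,C); u=uv.astype(int)
    q=P[u[1]-30:u[1]+5,u[0]-25:u[0]+45].reshape(-1,3); r=(q-C0)@N; r=r[abs(r)<12]; off=np.median(r)
    s1=onplane([b],C,C0+N*off,N)[0]; print("pred",uv.round(1),"blob",b.round(1),k,"off",off.round(1),"S",s1.round(1))
    A=np.degrees(np.arccos(-T[:3,2]@N)); tip=(T@[0.2,0.3,32,1])[:3]; e=T[:3,:3].T@(s1-tip); print("angle",A.round(1),"n in tool",(T[:3,:3].T@N).round(3),"socket-tip in tool mm",e.round(1))
    return T,im,s1
E
python3 - <<'E'
from h import *
T,im,s=sock("w5"); cv2.imwrite("pics/w5c.png",cv2.resize(im[130:300,180:340],(640,680))[:600])
E
```

```text
t 28.43 j [ 0.203  0.326 -0.494  0.428 -0.477 -0.614] w 14.2 F [-1.4  0.   0. ]
p [634.7 -75.9 154.3] z [ 0.3324 -0.1264 -0.9346] x [-0.075 -0.991  0.107]
pred [264.6 186.1] blob [264.1 184.7] 141 off -1.9 S [647.1 -95.   97.1]
angle 4.9 n in tool [ 0.026  0.082 -0.996] socket-tip in tool mm [11.7  6.7 27.9]
```

View pics/w5c.png

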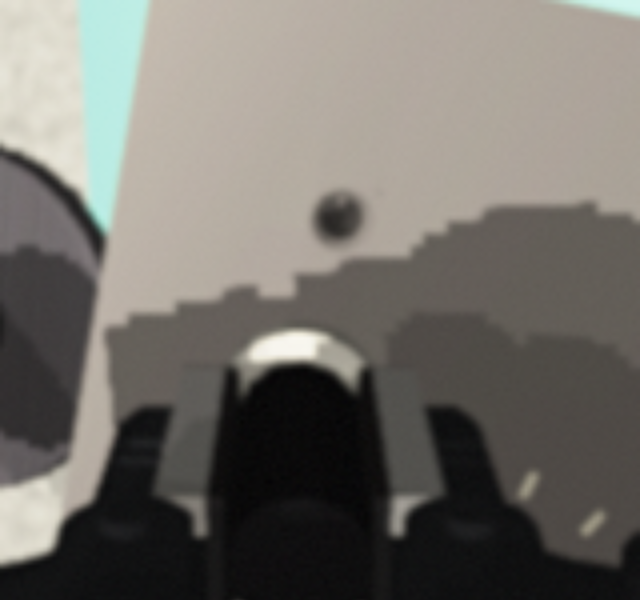

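Call:
send_rows --steps '[[[0.6, 0.45, 0.2, 0, 0], [0.7, 0.5, 0.2, 0, 0], [0, 0, 0, 0, 0], [0, 0, 0, 0, 0]]]'

```text
clock: 28.82
position: [626.9, -89.6, 154.3]
ee_rot: [-0.675, 0.714, -0.165, 0.083]
contact_force: [0.4, 0.6, 0.4]
gripper_width: 14.4
```

```bash
python3 - <<'E'
from h import *
T,im,s=sock("w6",np.array([647.1,-95,97.1]))
E
```

```text
t 28.82 j [ 0.179  0.313 -0.518  0.433 -0.452 -0.598] w 14.4 F [0.4 0.6 0.4]
p [626.9 -89.6 154.3] z [ 0.3411 -0.1246 -0.9317] x [-0.074 -0.992  0.105]
pred [254.8 204.1] blob [254.9 203.5] 97 off -1.9 S [646.9 -95.5  97.2]
angle 4.4 n in tool [ 0.024  0.073 -0.997] socket-tip in tool mm [-1.9  0.6 28.8]
```

Call:
send_rows --steps '[[[-0.05, 0.03, 0.8, 0, 0], [-0.05, 0.03, 0.8, 0, 0], [0, 0.03, 0.6, 0, 0], [0, 0, 0, 0, 0]]]'

```text
clock: 29.2
position: [635.2, -91.4, 134.1]
ee_rot: [-0.675, 0.714, -0.167, 0.085]
contact_force: [0.6, -0.6, 0.1]
gripper_width: 14.0
```

```bash
cat >> h.py <<'E'
def tipto(S=np.array([647.,-95.2,97.2])):
    T=show(); tip=(T@[0.2,0.3,32,1])[:3]; nt=T[:3,:3].T@N; e=T[:3,:3].T@(S-tip); h=e@-nt
    print("height",h.round(1),"lateral err (tool xy mm) along n",(e+h*nt)[:2].round(1),"n_t",nt.round(3)); return T
E
python3 - <<'E'
from h import *
tipto(); T,im,s=sock("w7",np.array([647,-95.2,97.2])); sc,_,C=grab("scene","sc7"); u=proj(s,C)[0].astype(int); cv2.imwrite("pics/sc7c.png",np.hstack([cv2.resize(im[130:300,180:340],(400,425)),cv2.resize(sc[u[1]-40:u[1]+40,u[0]-38:u[0]+38],(400,425),interpolation=2)])); print(u)
E
```

```text
t 29.2 j [ 0.165  0.348 -0.543  0.489 -0.39  -0.648] w 14.0 F [ 0.6 -0.6  0.1]
p [635.2 -91.4 134.1] z [ 0.3457 -0.1237 -0.9302] x [-0.075 -0.992  0.104]
height 6.8 lateral err (tool xy mm) along n [-1.  2.] n_t [ 0.023  0.068 -0.997]
t 29.2 j [ 0.165  0.348 -0.543  0.489 -0.39  -0.648] w 14.0 F [ 0.6 -0.6  0.1]
p [635.2 -91.4 134.1] z [ 0.3457 -0.1237 -0.9302] x [-0.075 -0.992  0.104]
pred [256.5 213.3] blob [255.8 215.5] 88 off -1.9 S [647.5 -93.8  97.2]
angle 4.1 n in tool [ 0.023  0.068 -0.997] socket-tip in tool mm [-2.5  1.1  6.9]
[207 174]
```

View pics/sc7c.png

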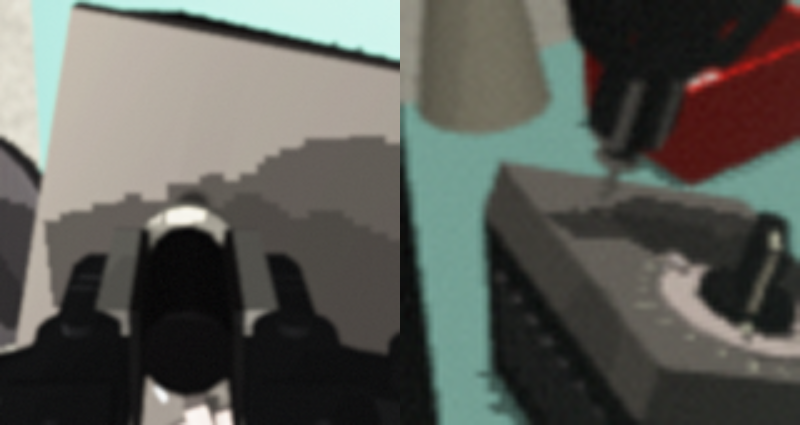

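Call:
send_rows --steps '[[[-0.1, 0.22, 0.1, 0, 0], [0, 0, 0.1, 0, 0]]]'

```text
clock: 29.47
position: [634.5, -90.2, 132.3]
ee_rot: [-0.675, 0.714, -0.167, 0.085]
contact_force: [0.2, 0.2, 0.3]
gripper_width: 14.1
```

```bash
python3 - <<'E'
from h import *
tipto()
E
```

```text
t 29.47 j [ 0.165  0.348 -0.552  0.503 -0.38  -0.663] w 14.1 F [0.2 0.2 0.3]
p [634.5 -90.2 132.3] z [ 0.3472 -0.1235 -0.9296] x [-0.075 -0.992  0.104]
height 5.6 lateral err (tool xy mm) along n [0.3 0.6] n_t [ 0.023  0.066 -0.998]
```

Call:
send_rows --steps '[[[0.03, 0.02, 0.5, 0, 0], [0, -0.02, 0.4, 0, 0], [0, 0, 0.2, 0, 0]]]'

```text
clock: 29.72
position: [638.7, -91.6, 122.0]
ee_rot: [-0.675, 0.714, -0.167, 0.086]
contact_force: [-3.3, 0.9, 4.8]
gripper_width: 14.5
```

```bash
python3 - <<'E'
from h import *
tipto()
E
```

```text
t 29.72 j [ 0.156  0.366 -0.564  0.538 -0.35  -0.693] w 14.5 F [-3.3  0.9  4.8]
p [638.7 -91.6 122. ] z [ 0.3483 -0.1233 -0.9292] x [-0.074 -0.992  0.104]
height -5.7 lateral err (tool xy mm) along n [0.1 0.3] n_t [ 0.022  0.065 -0.998]
```

Call:
send_rows --steps '[[[0, -0.03, 0.5, 0, 0], [0, -0.03, 0.5, 0, 0], [0, -0.03, 0.4, 0, 0]]]'

```text
clock: 29.97
position: [643.8, -94.0, 108.4]
ee_rot: [-0.675, 0.714, -0.167, 0.085]
contact_force: [-32.4, 12.4, 41.2]
gripper_width: 14.2
```

```bash
python3 - <<'E'
from h import *
tipto()
E
```

```text
t 29.97 j [ 0.142  0.391 -0.579  0.592 -0.314 -0.737] w 14.2 F [-32.4  12.4  41.2]
p [643.8 -94.  108.4] z [ 0.3466 -0.1247 -0.9297] x [-0.075 -0.992  0.105]
height -20.3 lateral err (tool xy mm) along n [-1.  -0.8] n_t [ 0.024  0.067 -0.997]
```

Call:
send_rows --steps '[[[0, 0, 0, 0, 0], [0, 0, 0, 0, 0.4], [0, 0, 0, 0, 0.4], [0, 0, 0, 0, 0.4], [0, 0, -0.5, 0, 0.4], [0, 0, -1.5, 0, 0.4], [0, 0, -2.5, 0, 0.4], [0, 0, -2.5, 0, 0.4], [0, 0, -1.5, 0, 0.4], [0, 0, 0, 0, 0.4]]]'

```text
clock: 30.8
position: [614.2, -82.4, 189.0]
ee_rot: [-0.676, 0.713, -0.166, 0.085]
contact_force: [-0.1, 0.1, 0.0]
gripper_width: 34.1
```

```bash
cat >> h.py <<'E'
def plug(name):
    T=pose(); im,d,C=grab("wrist",name); P=cloud(d,C); S=np.array([647,-95.2,97.2])
    up=np.array([0,0,1])-N[2]*N; up/=np.linalg.norm(up); lf=np.cross(N,up); q=P-S; L=np.stack([q@up,q@lf,q@N],-1)
    r=np.hypot(L[...,0],L[...,1]); ok=d>0
    for lo,hi in((35,60),(1,8)):
        m=ok&(r<22)&(L[...,2]>lo)&(L[...,2]<hi); w=L[m]; print(lo,len(w),w.mean(0).round(1) if len(w) else 0, np.percentile(w,[2,50,98],axis=0).round(1).tolist() if len(w) else 0)
    return T,im,d,C,L
E
python3 - <<'E'
from h import *
show(); T,im,d,C,L=plug("w8"); cv2.imwrite("pics/w8c.png",cv2.resize(im[100:330,150:420],(700,596)))
print(proj([S0],C))
E
```

```text
t 30.8 j [ 0.203  0.252 -0.491  0.381 -0.535 -0.558] w 34.1 F [-0.1  0.1  0. ]
p [614.2 -82.4 189. ] z [ 0.3452 -0.1221 -0.9305] x [-0.073 -0.992  0.103]
35 471 [ 0.3 -0.9 43.1] [[-7.0, -7.4, 35.9], [0.3, -0.8, 43.7], [7.2, 6.7, 45.2]]
1 307 [ 2.2 -3.8  3.3] [[-18.6, -19.4, 1.0], [4.7, -5.5, 3.6], [15.9, 17.5, 6.6]]
[[257.2978206  185.90777402]]
```

View pics/w8c.png

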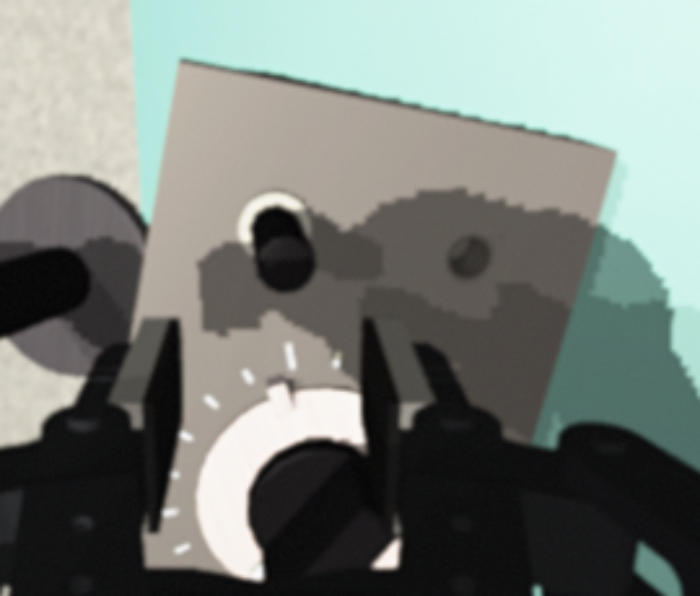

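```bash
python3 - <<'E'
from h import *
plan([(606,72,192)],step=38)
E
```

```text
[[-3.0, 0.2, -0.5, 0.0], [-3.0, 0.2, -0.5, 0.0], [-3.0, 0.2, -0.5, 0.0], [-3.0, 0.2, -0.5, 0.0], [-3.0, 0.2, -0.5, 0.0]]
```

Call:
send_rows --steps '[[[-2, 0.1, -0.3, 0, 0.4], [-3, 0.2, -0.5, 0, 0.4], [-3, 0.2, -0.5, 0, 0.4], [-3, 0.2, -0.5, 0, 0.4], [-3, 0.2, -0.5, 0, 0.4], [-1, 0, 0, 0, 0.4], [0, 0, 0, 0, 0.4]]]'

```text
clock: 31.43
position: [607.8, 73.0, 182.4]
ee_rot: [-0.674, 0.716, -0.163, 0.08]
contact_force: [-0.2, 0.3, -0.5]
gripper_width: 34.4
```

```bash
cat >> h.py <<'E'
UP=np.array([0,0,1])-N[2]*N; UP/=np.linalg.norm(UP); LF=np.cross(N,UP); D0=np.array([640.8,-.9,83.7])
def dial(name):
    T=show(); im,d,C=grab("wrist",name); P=cloud(d,C); q=P-D0; L=np.stack([q@UP,-(q@LF),q@N],-1); ok=d>0; r=np.hypot(L[...,0],L[...,1])
    print("plane",np.median(L[ok&(r>50)&(r<60)&(abs(L[...,2])<8)][:,2]).round(2))
    m=ok&(L[...,2]>36)&(L[...,2]<48)&(r<32); b=L[m][:,:2]
    if len(b)>20:
        c=b.mean(0); w=np.linalg.svd(b-c,full_matrices=False)[2][0]; e=(b-c)@w; f=(b-c)@[-w[1],w[0]]; print("bar n",len(b),"centre up,right",c.round(1),"ang mod pi",np.arctan2(w[1],w[0]).round(3),"ext",np.percentile(e,[1,99]).round(1),np.percentile(f,[1,99]).round(1),"z",np.median(L[m][:,2]).round(1))
    m=ok&(L[...,2]>5.5)&(L[...,2]<11)&(r>36)&(r<48); t=L[m]
    if len(t): print("tab n",len(t),t.mean(0).round(1),"ang",np.arctan2(t[:,1].mean(),t[:,0].mean()).round(3))
    xt=T[:3,0]; print("tool x ang",np.arctan2(-(xt@LF),xt@UP).round(3),"n_t",(T[:3,:3].T@N).round(3))
    return T,im,d,C,L
E
python3 - <<'E'
from h import *
T,im,d,C,L=dial("k1"); np.save("pics/k1L.npy",L)
u=proj(D0,C)[0].astype(int); print(u); a,b=max(u[1]-75,0),max(u[0]-90,0); cv2.imwrite("pics/k1c.png",cv2.resize(im[a:a+150,b:b+190],(760,600),interpolation=2)); print(a,b)
E
```

```text
t 31.43 j [ 0.487  0.267 -0.522  0.501 -0.593 -0.938] w 34.4 F [-0.2  0.3 -0.5]
p [607.8  73.  182.4] z [ 0.3349 -0.1261 -0.9338] x [-0.077 -0.991  0.106]
plane -0.01
bar n 1573 centre up,right [-0.6  0.2] ang mod pi -1.08 ext [-21.9  22.5] [-7.6  7.2] z 43.9
tab n 109 [19.4 35.7  8. ] ang 1.072
tool x ang 1.374 n_t [ 0.026  0.079 -0.997]
[253 109]
34 163
```

View pics/k1c.png

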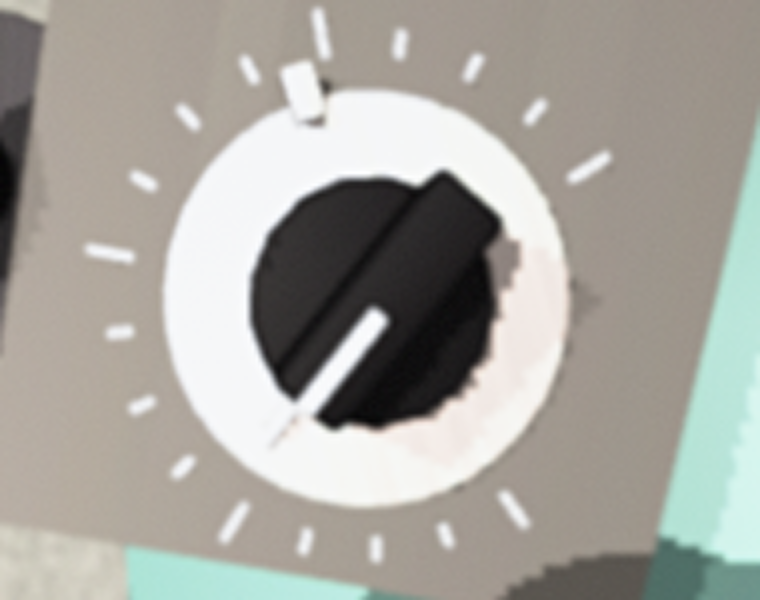

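Call:
send_rows --steps '[[[0, 0, 0, -0.12, 0.4], [0, 0, 0, -0.123, 0.4], [0, 0, 0, -0.123, 0.4], [0, 0, 0, -0.123, 0.4], [0, 0, 0, -0.123, 0.4], [0, 0, 0, -0.123, 0.4], [0, 0, 0, -0.123, 0.4], [0, 0, 0, -0.123, 0.4], [0, 0, 0, -0.123, 0.4], [0, 0, 0, -0.123, 0.4]]]'

```text
clock: 32.32
position: [604.0, 55.5, 172.7]
ee_rot: [0.966, -0.188, 0.171, 0.038]
contact_force: [-0.2, -0.6, 0.3]
gripper_width: 34.1
```

Call:
send_rows --steps '[[[0, 0, 0, -0.123, 0.4], [0, 0, 0, -0.123, 0.4], [0, 0, 0, -0.123, 0.4], [0, 0, 0, -0.123, 0.4], [0, 0, 0, -0.123, 0.4], [0, 0, 0, -0.123, 0.4], [0, 0, 0, -0.123, 0.4], [0, 0, 0, -0.123, 0.4], [0, 0, 0, -0.123, 0.4], [0, 0, 0, -0.12, 0.4]]]'

```text
clock: 33.15
position: [599.8, 35.9, 164.1]
ee_rot: [0.896, 0.411, 0.106, 0.131]
contact_force: [0.1, -0.3, 0.5]
gripper_width: 34.4
```

```bash
cat >> h.py <<'E'
D1=np.array([640.2,-1,83.4])
def knob(h=37):
    T=show(); xt=T[:3,0]; g=D1+h*N; tcp=g+19*T[:3,2]; e=T[:3,:3].T@(tcp-T[:3,3])/10
    print("tool x ang",np.arctan2(-(xt@LF),xt@UP).round(3),"n_t",(T[:3,:3].T@N).round(3),"TCP height",((T[:3,3]-D1)@N).round(1),"shift cm",e.round(2)); return T
E
python3 - <<'E'
from h import *
knob(37); knob(85)
E
```

```text
t 33.15 j [ 0.431  0.28  -0.543  0.487 -0.585  1.614] w 34.4 F [ 0.1 -0.3  0.5]
p [599.8  35.9 164.1] z [ 0.2974 -0.1477 -0.9432] x [0.639 0.765 0.082]
tool x ang -1.126 n_t [-0.109 -0.064 -0.992] TCP height 93.5 shift cm [-1.31  2.35  7.59]
t 33.15 j [ 0.431  0.28  -0.543  0.487 -0.585  1.614] w 34.4 F [ 0.1 -0.3  0.5]
p [599.8  35.9 164.1] z [ 0.2974 -0.1477 -0.9432] x [0.639 0.765 0.082]
tool x ang -1.126 n_t [-0.109 -0.064 -0.992] TCP height 93.5 shift cm [-1.83  2.04  2.83]
```

Call:
send_rows --steps '[[[-0.9, 1.0, 0.8, 0.045, 0.4], [-0.9, 1.0, 0.8, 0, 0.4], [0, 0.1, 0.5, 0, 0.4], [0, 0, 0, 0, 0.4]]]'

```text
clock: 33.48
position: [607.7, -1.5, 146.5]
ee_rot: [0.906, 0.389, 0.106, 0.129]
contact_force: [0.5, 0.4, 0.1]
gripper_width: 34.0
```

```bash
python3 - <<'E'
from h import *
knob(37)
E
```

```text
t 33.48 j [ 0.355  0.308 -0.557  0.5   -0.53   1.616] w 34.0 F [0.5 0.4 0.1]
p [607.7  -1.5 146.5] z [ 0.2925 -0.1502 -0.9444] x [0.674 0.733 0.092]
tool x ang -1.078 n_t [-0.117 -0.06  -0.991] TCP height 70.5 shift cm [ 1.21 -0.05  5.14]
```

Call:
send_rows --steps '[[[0.4, 0, 1.2, 0, 0.4], [0.3, 0, 1.4, 0, 0.4], [0.3, 0, 1.3, 0, 0.4], [0.1, 0, 0.7, 0, 0.4], [0, 0, 0, 0, 0.4]]]'

```text
clock: 33.9
position: [629.1, -3.6, 102.2]
ee_rot: [0.907, 0.387, 0.106, 0.129]
contact_force: [-0.2, -0.1, -0.1]
gripper_width: 34.1
```

```bash
python3 - <<'E'
from h import *
knob(37)
E
```

```text
t 33.9 j [ 0.32   0.394 -0.585  0.609 -0.424  1.52 ] w 34.1 F [-0.2 -0.1 -0.1]
p [629.1  -3.6 102.2] z [ 0.2913 -0.1514 -0.9446] x [0.678 0.729 0.092]
tool x ang -1.073 n_t [-0.119 -0.06  -0.991] TCP height 21.3 shift cm [ 0.32 -0.24  0.29]
```

Call:
send_rows --steps '[[[0.3, -0.2, 0.2, 0, 0.4], [0, 0, 0, 0, 0], [0, 0, 0, 0, 0], [0, 0, 0, 0, 0], [0, 0, 0, 0, 0], [0, 0, 0, 0, 0]]]'

```text
clock: 34.4
position: [630.7, -1.3, 100.6]
ee_rot: [0.907, 0.386, 0.105, 0.129]
contact_force: [3.1, -1.7, -5.3]
gripper_width: 14.2
```

```bash
python3 - <<'E'
from h import *
knob(37)
E
```

```text
t 34.4 j [ 0.323  0.398 -0.584  0.617 -0.423  1.508] w 14.2 F [ 3.1 -1.7 -5.3]
p [630.7  -1.3 100.6] z [ 0.2909 -0.1533 -0.9444] x [0.68  0.728 0.091]
tool x ang -1.072 n_t [-0.121 -0.059 -0.991] TCP height 19.5 shift cm [ 0.06 -0.14  0.13]
```

Gripped gently. Now turn in part and check.

Call:
send_rows --steps '[[[0, 0, 0, 0.06, 0], [0, 0, 0, 0.1, 0], [0, 0, 0, 0.1, 0], [0, 0, 0, 0.1, 0], [0, 0, 0, 0.1, 0]]]'

```text
clock: 34.82
position: [630.3, -0.3, 100.7]
ee_rot: [0.973, 0.16, 0.134, 0.1]
contact_force: [2.6, -1.3, -5.8]
gripper_width: 14.2
```

```bash
python3 - <<'E'
from h import *
knob(37); print(arm.read_state()["wrist_torque"].round(2))
E
```

```text
t 34.82 j [ 0.324  0.397 -0.585  0.615 -0.421  1.03 ] w 14.2 F [ 2.6 -1.3 -5.8]
p [ 6.303e+02 -3.000e-01  1.007e+02] z [ 0.2918 -0.1512 -0.9444] x [0.913 0.339 0.228]
tool x ang -0.59 n_t [-0.133  0.002 -0.991] TCP height 19.8 shift cm [-0.01 -0.05  0.16]
[0.6  0.13 0.26]
```

Call:
send_rows --steps '[[[0, 0, 0, 0.11, 0], [0, 0, 0, 0.11, 0], [0, 0, 0, 0.11, 0], [0, 0, 0, 0.11, 0], [0, 0, 0, 0.11, 0], [0, 0, 0, 0.11, 0], [0, 0, 0, 0.11, 0], [0, 0, 0, 0.11, 0], [0, 0, 0, 0.11, 0], [0, 0, 0, 0.11, 0]]]'

```text
clock: 35.65
position: [630.6, 1.8, 101.3]
ee_rot: [0.902, -0.397, 0.167, 0.0]
contact_force: [9.6, -13.2, -9.2]
gripper_width: 14.3
```

```bash
python3 - <<'E'
from h import *
knob(37); print(arm.read_state()["wrist_torque"].round(2))
E
```

```text
t 35.65 j [ 0.321  0.393 -0.589  0.604 -0.401 -0.117] w 14.3 F [  9.6 -13.2  -9.2]
p [630.6   1.8 101.3] z [ 0.3021 -0.1332 -0.9439] x [ 0.629 -0.717  0.302]
tool x ang 0.574 n_t [-0.058  0.103 -0.993] TCP height 20.5 shift cm [0.05 0.12 0.25]
[-1.92 -2.36 -0.04]
```

Call:
send_rows --steps '[[[0, 0, 0, 0.11, 0], [0, 0, 0, 0.11, 0], [0, 0, 0, 0.11, 0], [0, 0, 0, 0.08, 0], [0, 0, 0, 0.05, 0], [0, 0, 0, 0, 0]]]'

```text
clock: 36.15
position: [631.4, 1.6, 101.7]
ee_rot: [0.779, -0.604, 0.162, -0.048]
contact_force: [1.9, -4.8, -4.7]
gripper_width: 13.8
```

```bash
python3 - <<'E'
from h import *
knob(37); print(arm.read_state()["wrist_torque"].round(2))
E
```

```text
t 36.15 j [ 0.317  0.39  -0.591  0.598 -0.386 -0.6  ] w 13.8 F [ 1.9 -4.8 -4.7]
p [631.4   1.6 101.7] z [ 0.3096 -0.1217 -0.9431] x [ 0.217 -0.956  0.195]
tool x ang 1.065 n_t [-0.011  0.108 -0.994] TCP height 20.5 shift cm [0.04 0.14 0.25]
[ 0.17 -0.5   0.15]
```

Call:
send_rows --steps '[[[0, 0, 0, 0, 0.4], [0, 0, 0, 0, 0.4], [0, 0, 0, 0, 0.4], [0, 0, -0.5, 0, 0.4], [0, 0, -1.5, 0, 0.4], [0, 0, -2.5, 0, 0.4], [0, 0, -2.5, 0, 0.4], [-2.0, 0, -1.5, 0, 0.4], [-3.0, 0, -0.5, 0, 0.4], [-2.0, 0, 0, 0, 0.4]]]'

```text
clock: 36.98
position: [586.5, 81.7, 182.6]
ee_rot: [0.779, -0.603, 0.163, -0.049]
contact_force: [0.6, -0.7, 0.3]
gripper_width: 34.3
```

```bash
python3 - <<'E'
from h import *
T,im,d,C,L=dial("k2"); plug("k2p")
u=proj(D0,C)[0].astype(int); print(u); a,b=max(u[1]-75,0),max(u[0]-90,0); cv2.imwrite("pics/k2c.png",cv2.resize(im[a:a+150,b:b+190],(760,600),interpolation=2)); print(a,b)
E
```

```text
t 36.98 j [ 0.52   0.244 -0.536  0.462 -0.621 -0.621] w 34.3 F [ 0.6 -0.7  0.3]
p [586.5  81.7 182.6] z [ 0.3132 -0.1197 -0.9421] x [ 0.22  -0.956  0.195]
plane 0.01
bar n 1536 centre up,right [-0.1  0.3] ang mod pi -2.073 ext [-21.5  22.5] [-7.8  7.2] z 43.9
tab n 111 [19.5 35.8  8.1] ang 1.071
tool x ang 1.062 n_t [-0.012  0.104 -0.995]
35 0 0 0
1 0 0 0
[252  94]
19 162
```

View pics/k2c.png

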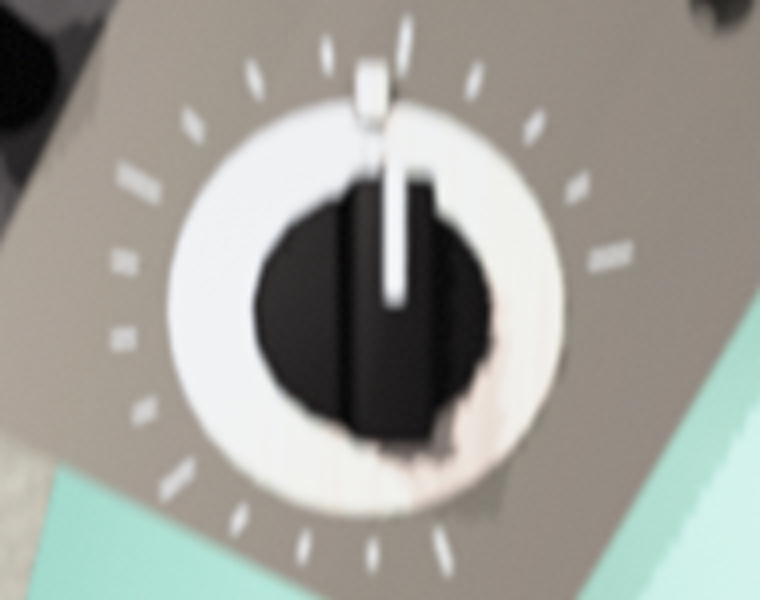

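```bash
python3 - <<'E'
from h import *
S=np.array([647,-95.2,97.2])
for n in("top","scene"):
    im,d,C=grab(n,n+"9"); P=cloud(d,C); q=P-S; L=np.stack([q@UP,q@LF,q@N],-1); m=(d>0)&(np.hypot(L[...,0],L[...,1])<14)&(L[...,2]>25)&(L[...,2]<60); w=L[m]; print(n,len(w),w.mean(0).round(1) if len(w) else 0,w.max(0).round(1) if len(w) else 0)
    for nm,p,lo,hi in(("spare",(459.5,301.5),50,70),("reel",(423,-6),40,60),("cup",(709,-297),20,60),("bin",(446,-261),20,70)):
        m=(d>0)&(np.hypot(P[...,0]-p[0],P[...,1]-p[1])<75)&(P[...,2]>lo)&(P[...,2]<hi)
        z=np.load(f"pics/{n}0.npz"); P0=cloud(z["d"],C); m0=(z["d"]>0)&(np.hypot(P0[...,0]-p[0],P0[...,1]-p[1])<75)&(P0[...,2]>lo)&(P0[...,2]<hi)
        if m.any() and m0.any(): print(n,nm,np.median(P0[m0],0).round(),np.median(P[m],0).round(),m0.sum(),m.sum())
show(); job.job_done()
E
```

```text
top 51 [-1.   0.2 43.1] [ 5.8  7.8 50. ]
top reel [421.  -6.  49.] [421.  -6.  49.] 446 446
top cup [ 715. -305.   41.] [ 715. -304.   42.] 366 362
top bin [ 445. -275.   52.] [ 445. -275.   52.] 900 895
scene 54 [ 2.9  4.  36.2] [ 9.4 10.7 45.4]
scene spare [466. 298.  59.] [465. 302.  59.] 191 139
scene reel [427.  -3.  49.] [427.  -3.  49.] 194 193
scene cup [ 717. -302.   37.] [ 717. -302.   37.] 384 379
scene bin [ 452. -255.   43.] [ 450. -257.   43.] 994 990
t 37.18 j [ 0.517  0.247 -0.537  0.461 -0.621 -0.617] w 34.3 F [-2.1 -0.2 -0.6]
p [586.   80.1 180.2] z [ 0.3091 -0.1217 -0.9432] x [ 0.221 -0.955  0.196]
the job is handed in; nothing more can be done
```

The slim plug is in the upper socket, the knob's pointer is at the index tab, and I handed the job in at 37.2 s.

**How it was done:** The rows can't tilt the tool. I tilted it to the panel's 25° by pushing the arm against its reach limits in free air, which took some detours. I then inserted the plug along the panel's normal and gripped the bar knob, turning it about 2.14 rad clockwise.

**Last checks:**
- **Plug:** the end of its handle stands about 44 mm above the panel, as it should when fully home. It is within about 1 mm of the socket's axis.
- **Knob:** the bar measured 1.069 rad against 1.071 rad for the tab, well inside the 5° allowed.
- **Index ring:** the tab measured 1.072 rad before the turn and 1.071 rad after, so it did not shift.
- **Reel, cup and bin:** where they were, within about 3 mm.
- **Robot:** clear of everything, with the fingers open and about 100 mm above the panel.

**Weaker or imperfect points:**
- **Spare plug:** I could only compare it in the scene camera. Its visible points moved about 4 mm between pictures, but that comparison covered the hole the slim plug was taken from, so fewer points were counted. I never touched it.
- **Tool angle:** it was about 4° off the panel normal during insertion, with a push of about 54 N at the end. It was about 7° off when I gripped the knob, with up to about 19 N while turning.

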